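# Unpack the specimen-stage stack at the microscope desk

### The job

Take the stack on the microscope desk apart from the top: first set the objective lens gently and upright in the middle of the orange cup of its holder, then lay the blue slide box and the green slide box each flat, centred and square in the tray of its own colour, label side up, and last lower the bare aluminium plate onto the two pins of the stage until it lies fully home, wiggling if need be. Do not tip or drop the objective, do not move the amber bottle or the petri dish, and let go of everything.

Things in the scene. Friction and masses are not known exactly. Their poses are not given: they have to be found in the camera images.
- objective: Microscope objective lens, steel with a black and a red ring, standing upright on top of the stack across the gap between the two slide boxes. 48 mm high (all sizes in mm); the barrel is a cylinder 34 in diameter for its lower 34, then tapers to 16 at the top. Origin: centre of its underside, z up. 0.14 kg, fragile: keep it upright, do not drop it.
- blue_box: Blue slide box with a white label on top, a closed block 62 (x) by 44 (y) by 26 mm high, about 0.09 kg. It starts on the plate, beside the green box, long side roughly along the plate, about 10 from the green box. Origin: centre of its underside, z up.
- green_box: Green slide box, otherwise the same as the blue one: 62 (x) by 44 (y) by 26 mm high. Origin: centre of its underside, z up. Which of the two lies at which end of the plate varies.
- plate: Aluminium plate at the bottom of the stack, lying on the desk: 184 (x) by 64 (y) by 12 mm thick, about 0.4 kg, a black strip on top and two through holes 12 in diameter at x = -78 and +78 on its centre line. Holes alike: it may be turned end for end. Can be gripped across its 64 width. Origin: centre of its underside, x along its length, z up.
- holder: Objective holder, fixed: black base plate 90 (x) by 80 (y) by 4 mm with a low orange ring (the cup) in its middle, its floor black, 60 outside and 52 inside diameter, rim 10 above the desk, floor 4 above the desk. Origin: centre of its underside, on the desk.
- blue_tray: Fixed shallow tray with a white floor and a blue rim, 104 (x) by 86 (y) mm outside, rim 5 thick and 9 above the desk, floor 4 above the desk (94 by 76 inside). Origin: centre of its underside, on the desk; the box's long side goes along the tray's x.
- green_tray: The same tray with a green rim: 104 (x) by 86 (y) mm outside, rim 9 and floor 4 above the desk. Origin: centre of its underside, on the desk.
- stage: Fixed stage: black foot 200 (x) by 100 by 14 mm high, on it a white bed 184 (x) by 44 (y), its flat top 34 above the desk. From the bed two cone-tipped pins rise 14: round steel, 10 in diameter, at x = -78; brass diamond, 10 wide along y, narrow along x, at x = +78. The plate goes flat on the bed, its length along x. Origin: centre of the foot's underside, on the desk.
- oil_bottle: Small amber immersion-oil bottle, upright, 28 in diameter, 65 mm high, loose on the desk among the trays: to be left where it is. Origin: centre of its underside.
- dish: Closed clear petri dish with a yellow medium, 60 in diameter, 14 mm high, loose on the desk: to be left where it is. Origin: centre of its underside.
There are look-alikes about, which are no part of the job. What is shaped like the green_box but pink is not meant.

How it is judged (in metres and radians):
On the way, in this order (a step that is already met when the one before it is completed fails the run):
1. the objective stands released in the cup of its holder (horizontal distance between objective and holder below 0.012 m and z of objective in the frame of holder between 0.001 and 0.007 m and angle between objective's own z axis and vertical below 0.08 rad and linear speed of objective below 0.02 m/s and contact force between objective and the fingers below 0.05 N), for 0.2 s.
2. the blue box lies released in the blue tray and the green box in the green tray, the objective still in its holder (horizontal distance between objective and holder below 0.012 m and z of objective in the frame of holder between 0.001 and 0.007 m and angle between each of objective, blue_box, green_box's own z axis and vertical below 0.08 rad and horizontal distance between blue_box and blue_tray below 0.013 m and z of blue_box in the frame of blue_tray between 0.001 and 0.007 m and angle between the x axis of blue_box and the x axis of blue_tray, either way round below 0.25 rad and horizontal distance between green_box and green_tray below 0.013 m and z of green_box in the frame of green_tray between 0.001 and 0.007 m and angle between the x axis of green_box and the x axis of green_tray, either way round below 0.25 rad and linear speed of each of blue_box, green_box below 0.02 m/s and contact force between each of blue_box, green_box and the fingers below 0.05 N), for 0.2 s.
3. the plate lies home on both pins of the stage (horizontal distance between plate and stage below 0.004 m and z of plate in the frame of stage between 0.031 and 0.037 m and angle between plate's own z axis and vertical below 0.08 rad and angle between the x axis of plate and the x axis of stage, either way round below 0.04 rad), for 0.2 s.
At the end, for the whole second after the job is handed in: Objective upright in the cup within 12 mm of centre; each box flat, label up, in its own colour's tray within 13 mm and 0.25 rad; plate on both pins within 3 mm of fully down, 4 mm of centred, 0.04 rad aligned; all tilts under 0.08 rad, all released and at rest (all of step 2 and all of step 3 and linear speed of each of objective, plate below 0.02 m/s and contact force between each of objective, plate and the fingers below 0.05 N); the robot touches nothing.
It fails at once if the objective is tipped by more than 0.6 rad (angle between objective's own z axis and vertical above 0.6 rad).
It fails at once if the objective is dropped or pressed into its holder (over 40 N) (contact force between objective and holder above 40 N).
It fails at once if the amber bottle is moved by more than 30 mm (distance of oil_bottle from where it was at the start of the episode above 0.03 m).
It fails at once if the petri dish is moved by more than 30 mm (distance of dish from where it was at the start of the episode above 0.03 m).
It also fails if it takes over 109 s, if anything falls off the work surface, if the arm or the gripper's body presses on something with over 40 N, if the wrist force passes 120 N, or if a joint passes its speed limit or range.

### The arm

A 7-joint arm with a two-finger parallel gripper is mounted at the origin on the work surface. World frame = base frame: x ahead of the robot, y to its left, z up, the work surface at z = 0. Lengths are in mm, angles in rad, forces in N, time in s.
With the tool pointing down it reaches from about 425 to 1025 mm from the base axis. Payload 3.6 kg.
Tool frame: the origin (TCP) lies on the centre line of the jaws, within the pads' length; the fingertips stand 14 mm ahead of it and the grasp point (between the pads) lies 5 mm behind it (robot.tcp_to_tips is the distance from the TCP to the fingertips, in mm); x points along the fingers, z is the direction in which the jaws open and shut, and the axes are right-handed (so a half turn about x gives the same grasp; the last joint's range is limited). The gripper opens to 85 mm and grips with 20 to 120 N. Pads are 22 mm wide; open, the fingers measure 114 mm over their backs; the gripper's body (76 mm by 85 mm) begins 54 mm behind the grasp point. The pads swing forward as they close: fully open they stand 13 mm farther back than shut.
Start: joints at [-1.294, 0.591, 0.048, 1.609, -0.033, 0.943, -0.034], TCP at [262.707, 675.733, 245.302] pointing down, gripper open.
Joint ranges: [-2.69, 2.69], [-0.47, 2.24], [-1.27, 1.36], [0.19, 2.51], [-1.53, 4.68], [0.08, 2.07], [-3.09, 3.09]. Speed limits (rad/s): [2.57, 2.57, 3.14, 3.14, 3.14, 3.14, 3.14].

### API

Orientations are given as a 3x3 rotation matrix whose columns are the frame's x, y, z axes.
In Python, from bench import robot gives the robot as it stands.
- The arm moves only by the tool servo_tool, never from a script. Its argument "rows" is a list of rows, each a list of 7 numbers: the shift along the tool's x, y, z in cm, then the turn, a rotation vector about the tool's x, y, z in degrees, then the closure, from -1 (fully open) to 1 (shut), so that 0 is half open. In form: [[tx, ty, tz, rx, ry, rz, grip], ...]. A call has exactly 10 rows; each row is the pose to reach, as a shift and turn from the pose commanded when the call began, along the tool's axes at that moment; what a row does not reach only later rows make up. A row lasts 1/10 s, in which the tool goes at most 50 mm and 8.59 degrees, less where a joint would pass 70% of its speed; a pose out of reach is approached as far as the arm can. A call with a gripper value outside its range is refused whole. The fingers move at their own pace and stop on an object; "squeeze" is the grip in N (left out, the last holds). Time passes only in rows, so rows that repeat a pose let the fingers close, or fill a call up. It gives the time, the measured TCP pose, the force and the opening at its end, in the units of the state.
- robot.read_state(): the state, without advancing time (a new reading comes with each control period).
- robot.grab_frame(name): name is "scene" or "top" or "wrist"; returns the picture (400x640x3 uint8, red, green, blue); there is no depth.
- robot.camera_info(name): a dict with "vfov" (degrees; the focal length in pixels is half the picture's height over the tangent of half this angle, whatever the lens; pixels are square), "cx", "cy" (the principal point, pixels), "view" (4x4, takes a point from world to camera coordinates). Camera axes: x right, y down, z forward; pixel columns grow to the right and rows downward; lengths in mm; the calibration is good to about 2 mm. A picture is of the moment at which its call begins: read the wrist's pose just before it. camera_info takes no time and is no camera call; for the wrist camera it gives the pose at the moment of the call.
- robot.finish_job(): hands the job in, once; it reports no verdict.
The state is a dict: "time": time; "joint_positions": joint angles; "joint_velocities": joint speeds; "joint_torque": joint torques, N m; "eef_pos": TCP position; "tool_rot": TCP orientation; "wrist_force": force on the tool from outside, world axes, zero at the start; "torque": the same for the moment, N m; "finger_gap": finger opening in mm.
Only numpy, scipy, OpenCV 4.12 (cv2) and the standard library are available. Lean on these libraries where they do the work, as an engineer would, in place of code of your own. Each camera call takes 0.05 s, during which the arm holds its last target.

## Working session

There is one attempt and no reset: what is moved stays moved. The work goes in short steps, Python scripts to look and compute and a tool call to move; the robot and the scene stay as the last step left them, time stands still between calls to the robot, and variables do not carry over. Pictures are saved under pics/ and viewed, and the job is handed in when it is done.

Besides the shell and the picture viewer there is one more tool, called by a JSON object that holds its "fn" and its "kwargs". servo_tool: Moves the arm, as the interface text tells. Its arguments: {"type":"object","properties":{"rows":{"type":"array","items":{"type":"array","items":{"type":"number"}}},"squeeze":{"type":"number"}},"required":["rows"]}

```bash
ls; mkdir -p pics; cat > h.py <<'E'
import numpy as np, cv2
from bench import robot
def snap(n,f):
    im=robot.grab_frame(n); cv2.imwrite('pics/'+f,im[:,:,::-1]); return im
def cam(n):
    i=robot.camera_info(n); f=200/np.tan(np.radians(i['vfov'])/2); return f,i['cx'],i['cy'],np.array(i['view'])
def ray(c,u,v,z):
    f,cx,cy,V=c; d=np.array([(u-cx)/f,(v-cy)/f,1.]); R=V[:3,:3]; o=-R.T@V[:3,3]; w=R.T@d
    return o+w*(z-o[2])/w[2]
def proj(c,p):
    f,cx,cy,V=c; q=V[:3,:3]@np.array(p,float)+V[:3,3]; return cx+f*q[0]/q[2],cy+f*q[1]/q[2]
E
python3 - <<'E'
from h import *
np.set_printoptions(precision=3,suppress=True)
for n in ['scene','top','wrist']:
    c=cam(n); print(n,c[:3], robot.camera_info(n)); snap(n,n+'0.png')
print(robot.read_state())
E
```

```text
pics
scene (np.float64(362.16271380009977), 322.43993644881726, 198.43469447131602) {'vfov': 57.81829343871918, 'cx': 322.43993644881726, 'cy': 198.43469447131602, 'view': array([[   0.065,    0.998,   -0.013,  -69.343],
       [   0.582,   -0.048,   -0.812, -241.525],
       [  -0.811,    0.046,   -0.584, 1325.229],
       [   0.   ,    0.   ,    0.   ,    1.   ]])}
top (np.float64(389.7649163675195), 316.4470646348386, 196.10145581187317) {'vfov': 54.32742322107408, 'cx': 316.4470646348386, 'cy': 196.10145581187317, 'view': array([[   0.075,   -0.997,   -0.001,   -6.026],
       [  -0.977,   -0.074,   -0.2  ,  471.473],
       [   0.199,    0.016,   -0.98 , 1078.672],
       [   0.   ,    0.   ,    0.   ,    1.   ]])}
wrist (np.float64(277.57488439570784), 316.51585681388684, 198.9897988034721) {'vfov': 71.54748253135347, 'cx': 316.51585681388684, 'cy': 198.9897988034721, 'view': array([[   0.363,    0.932,   -0.002, -723.77 ],
       [   0.896,   -0.348,    0.276,  -35.691],
       [   0.256,   -0.102,   -0.961,  378.877],
       [   0.   ,    0.   ,    0.   ,    1.   ]])}
{'time': 0.15, 'joint_positions': array([-1.294,  0.592,  0.048,  1.61 , -0.033,  0.943, -0.034]), 'joint_velocities': array([ 0.001, -0.002,  0.   , -0.005,  0.001, -0.001, -0.   ]), 'joint_torque': array([  0.003, -54.925,   1.55 , -19.845,   0.01 ,   0.006,  -0.   ]), 'eef_pos': array([262.447, 675.17 , 244.4  ]), 'tool_rot': array([[-0.001, -0.932,  0.362],
       [-0.002,  0.362,  0.932],
       [-1.   , -0.   , -0.002]]), 'wrist_force': array([ 0.011, -0.459, -0.068]), 'torque': array([ 0.026, -0.022,  0.012]), 'finger_gap': 85.5401454158799}
```

View pics/top0.png

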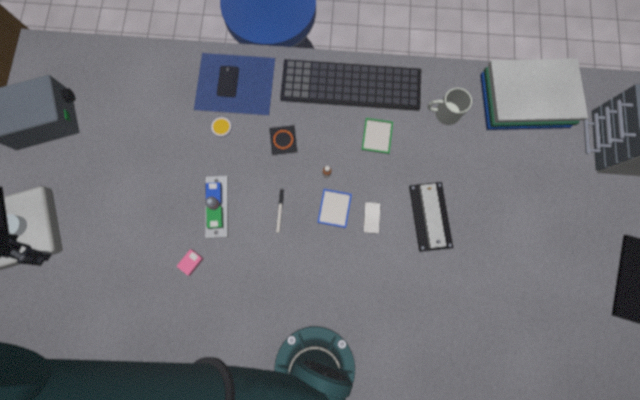

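View pics/scene0.png

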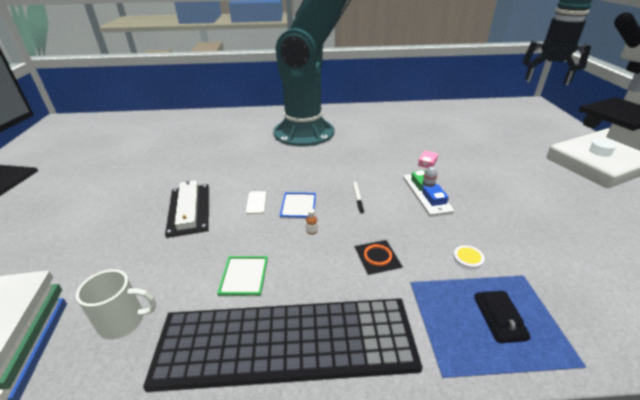

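View pics/wrist0.png

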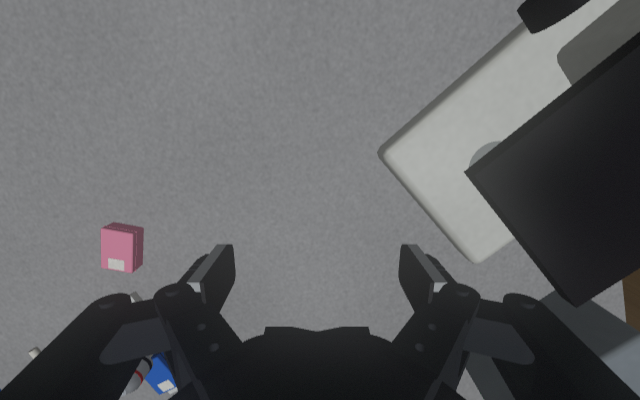

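```bash
cat > m0.py <<'E'
from h import *
np.set_printoptions(precision=1,suppress=True)
im=cv2.imread('pics/top0.png'); c=cam('top')
hsv=cv2.cvtColor(im,cv2.COLOR_BGR2HSV)
def blob(name,m,roi,z):
    x0,y0,x1,y1=roi; k=np.zeros(m.shape,np.uint8); k[y0:y1,x0:x1]=m[y0:y1,x0:x1]
    cs,_=cv2.findContours(k.astype(np.uint8),cv2.RETR_EXTERNAL,cv2.CHAIN_APPROX_NONE)
    ct=max(cs,key=cv2.contourArea).reshape(-1,2)
    P=np.array([ray(c,u,v,z)[:2] for u,v in ct],np.float32)
    r=cv2.minAreaRect(P); print(name,ct.mean(0),'c',np.array(r[0]),'sz',np.array(r[1]),'ang',r[2])
H,S,V=[hsv[:,:,i].astype(int) for i in range(3)]
blue=((H>105)&(H<130)&(S>100)).astype(np.uint8)
green=((H>45)&(H<85)&(S>100)).astype(np.uint8)
org=((H<15)&(S>120)&(V>100)).astype(np.uint8)
dark=((V<70)).astype(np.uint8)
white=((V>165)&(S<50)).astype(np.uint8)
lt=((V>150)&(S<60)).astype(np.uint8)
blob('bluetray',blue,(310,180,360,235),9)
blob('greentray',green,(355,110,400,160),9)
blob('ring',org,(265,120,302,158),10)
blob('holder',dark,(260,115,305,160),4)
blob('stagefoot',dark,(400,170,465,260),14)
blob('bed',white,(405,175,460,255),34)
blob('bluebox',blue,(195,170,230,205),38)
blob('greenbox',green,(195,200,232,235),38)
yl=((H>15)&(H<35)&(S>120)).astype(np.uint8); blob('dish',yl,(205,110,240,140),10)
for n,roi,s in [('plate',(190,165,240,250),7),('stage',(400,170,465,260),6),('hold',(255,110,310,165),8)]:
    x0,y0,x1,y1=roi; cv2.imwrite(f'pics/c_{n}.png',cv2.resize(im[y0:y1,x0:x1],None,fx=s,fy=s,interpolation=cv2.INTER_CUBIC))
E
python3 m0.py
```

```text
bluetray [318.3 219.9] c [407.5  19.7] sz [16.   5.5] ang 25.895065307617188
greentray [388. 152.] c [ 632.3 -177.9] sz [0. 0.] ang 0.0
ring [282.7 138.9] c [649.5 147.9] sz [58.3 58.9] ang 4.308279514312744
holder [283.3 139.2] c [649.8 147.2] sz [82.4 74.1] ang 11.07688045501709
stagefoot [431.2 220. ] c [ 443.  -309.1] sz [194.4  97.5] ang 10.389615058898926
bed [432.7 215.2] c [ 443.8 -309.4] sz [178.5  39. ] ang 10.369863510131836
bluebox [213.7 191.5] c [459.9 331.7] sz [57.2 41. ] ang 7.151942253112793
greenbox [214.  216.7] c [391.2 319.8] sz [58.5 40.5] ang 7.53285551071167
dish [220.6 126.1] c [677.4 342.1] sz [46.1 43.4] ang 7.327808856964111
```

```bash
cat >> m0.py <<'E'
print('--')
m=((S>60)&(H>100)&(H<130)).astype(np.uint8); blob('bluetray',m,(310,180,360,235),9)
m=((S>60)&(H>40)&(H<90)).astype(np.uint8); blob('greentray',m,(355,110,400,160),9)
blob('gt white',white,(355,110,400,160),4); blob('bt white',white,(310,180,360,235),4)
m=((V>140)).astype(np.uint8)
m[:]=(((V>150)&(S<60))|(blue>0)|(green>0)); blob('plate',m,(195,170,235,245),12)
m=((H<25)&(S>80)).astype(np.uint8); blob('bottle',m,(315,160,338,182),40)
print(robot.read_state()['time'])
E
python3 m0.py
```

```text
bluetray [318.3 219.9] c [407.5  19.7] sz [16.   5.5] ang 25.895065307617188
greentray [388. 152.] c [ 632.3 -177.9] sz [0. 0.] ang 0.0
ring [282.7 138.9] c [649.5 147.9] sz [58.3 58.9] ang 4.308279514312744
holder [283.3 139.2] c [649.8 147.2] sz [82.4 74.1] ang 11.07688045501709
stagefoot [431.2 220. ] c [ 443.  -309.1] sz [194.4  97.5] ang 10.389615058898926
bed [432.7 215.2] c [ 443.8 -309.4] sz [178.5  39. ] ang 10.369863510131836
bluebox [213.7 191.5] c [459.9 331.7] sz [57.2 41. ] ang 7.151942253112793
greenbox [214.  216.7] c [391.2 319.8] sz [58.5 40.5] ang 7.53285551071167
dish [220.6 126.1] c [677.4 342.1] sz [46.1 43.4] ang 7.327808856964111
--
bluetray [334.1 207.9] c [447.7 -25.4] sz [ 89.2 108. ] ang 83.51453399658203
greentray [377.  135.4] c [ 684.4 -142.1] sz [ 87.3 105.5] ang 85.40055084228516
gt white [376.8 135.7] c [ 685.  -142.3] sz [74.9 89.6] ang 85.11900329589844
bt white [334.3 207.7] c [448.4 -25.6] sz [75.4 93.7] ang 83.71963500976562
plate [218.4 204.5] c [426. 327.] sz [184.7  63.1] ang 6.9760613441467285
bottle [326.2 172.1] c [545.7   6.1] sz [21.3 11.5] ang 84.51937866210938
0.15
```

View pics/c_plate.png

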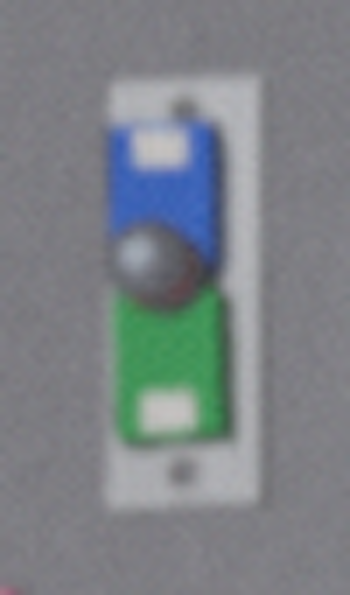

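View pics/c_stage.png

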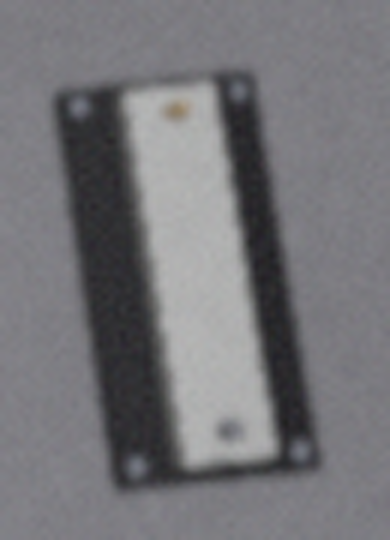

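```bash
cat >> h.py <<'E'
from scipy.spatial.transform import Rotation as Ro
def go(x,y,z,psi):
    s=robot.read_state(); R=np.array(s['tool_rot']); p=np.array(s['eef_pos'])
    a=np.radians(psi); zt=np.array([np.cos(a),np.sin(a),0]); xt=np.array([0,0,-1.]); T=np.stack([xt,np.cross(zt,xt),zt],1)
    d=R.T@(np.array([x,y,z])-p)/10; r=Ro.from_matrix(R.T@T).as_rotvec(degrees=True)
    print('t',round(float(s['time']),2),'at',p.round(1),'psi',round(float(np.degrees(np.arctan2(R[1,2],R[0,2]))),2),'gap',round(float(s['finger_gap']),1),'F',np.array(s['wrist_force']).round(1))
    print('  -> shift cm',d.round(2),'rot deg',r.round(2))
E
python3 - <<'E'
from h import *
s=robot.read_state();f,cx,cy,V=cam('wrist'); R=np.array(s['tool_rot'])
print('cam in tool', R.T@(-V[:3,:3].T@V[:3,3]-s['eef_pos']), 'fwd', R.T@V[2,:3])
print('center at z=50', R.T@(ray((f,cx,cy,V),320,180,50)-s['eef_pos']))
go(470,328,245,97)
E
```

```text
cam in tool [-1.28109268e+02  6.99135718e+01  1.23713968e-01] fwd [ 9.61175816e-01 -2.75936414e-01 -3.82779314e-04]
center at z=50 [194.39267261   0.74870372   4.1388016 ]
t 0.15 at [262.4 675.2 244.4] psi 68.76 gap 85.5 F [ 0.  -0.5 -0.1]
  -> shift cm [-1.000e-02 -3.192e+01 -2.484e+01] rot deg [-2.824e+01 -1.000e-01 -2.000e-02]
```

```bash
python3 -c "
from h import *
go(425,327,245,97)"
```

```text
t 0.15 at [262.4 675.2 244.4] psi 68.76 gap 85.5 F [ 0.  -0.5 -0.1]
  -> shift cm [-1.000e-02 -2.776e+01 -2.656e+01] rot deg [-2.824e+01 -1.000e-01 -2.000e-02]
```

{"fn": "servo_tool", "kwargs": {"rows": [[0,-3,-3,-4,0,0,-1],[0,-7,-6.6,-8,0,0,-1],[0,-11,-10.5,-12,0,0,-1],[0,-15,-14.5,-16,0,0,-1],[0,-19,-18.5,-20,0,0,-1],[0,-23,-22.3,-24,0,0,-1],[0,-26.5,-25.3,-27,0,0,-1],[0,-27.8,-26.6,-28.2,-0.1,0,-1],[0,-27.8,-26.6,-28.2,-0.1,0,-1],[0,-27.8,-26.6,-28.2,-0.1,0,-1]]}}

```text
time: 1.15
eef_pos: [426.0, 325.8, 245.3]
tool_rot: [[0.0, -0.993, -0.118], [0.002, -0.118, 0.993], [-1.0, -0.0, 0.002]]
wrist_force: [-0.7, 0.8, -0.8]
finger_gap: 85.3
```

```bash
python3 -c "
from h import *
snap('wrist','w1.png')
import pickle
pickle.dump(cam('wrist'),open('w1.pkl','wb'))
go(425,327,245,97)"
```

```text
t 1.2 at [425.2 327.6 245.3] psi 96.94 gap 85.2 F [ 0.  -0.1 -0.4]
  -> shift cm [ 0.03  0.03 -0.05] rot deg [-0.06  0.14  0.02]
```

View pics/w1.png

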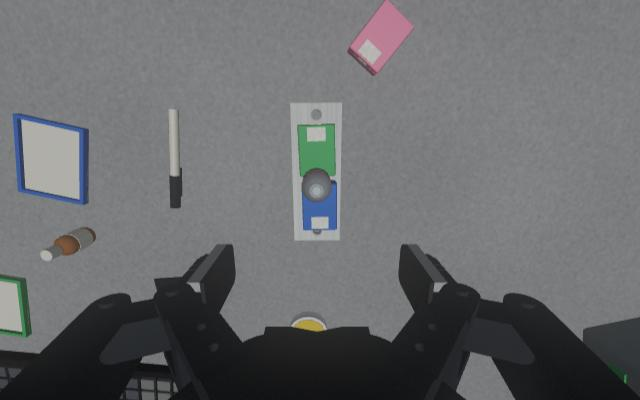

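```bash
cat > m1.py <<'E'
from h import *
import pickle
np.set_printoptions(precision=1,suppress=True)
im=cv2.imread('pics/w1.png'); c=pickle.load(open('w1.pkl','rb'))
hsv=cv2.cvtColor(im,cv2.COLOR_BGR2HSV);H,S,V=[hsv[:,:,i].astype(int) for i in range(3)]
def blob(name,m,roi,z):
    x0,y0,x1,y1=roi; k=np.zeros(m.shape,np.uint8); k[y0:y1,x0:x1]=m[y0:y1,x0:x1]
    cs,_=cv2.findContours(k,cv2.RETR_EXTERNAL,cv2.CHAIN_APPROX_NONE)
    ct=max(cs,key=cv2.contourArea).reshape(-1,2)
    P=np.array([ray(c,u,v,z)[:2] for u,v in ct],np.float32)
    r=cv2.minAreaRect(P); print(name,ct.min(0),ct.max(0),'c',np.array(r[0]),'sz',np.array(r[1]),'ang',r[2])
blue=((H>105)&(H<130)&(S>100)).astype(np.uint8); green=((H>45)&(H<85)&(S>80)).astype(np.uint8)
blob('green',green,(285,100,350,185),38)
blob('blue',blue,(285,170,350,240),38)
pl=((V>130)|(blue>0)|(green>0)).astype(np.uint8); blob('plate',pl,(280,95,350,250),12)
blob('btray',blue,(5,105,100,210),9)
x0,y0,x1,y1=285,95,350,245
cv2.imwrite('pics/w1c.png',cv2.resize(im[y0:y1,x0:x1],None,fx=4,fy=4,interpolation=cv2.INTER_CUBIC))
for z,u,v in [(86,316.5,189.5)]: print('obj top',ray(c,u,v,z))
E
python3 m1.py
```

```text
green [298 124] [334 176] c [391.6 323.9] sz [60.6 42.9] ang 8.931811332702637
blue [302 183] [336 229] c [461.3 335.7] sz [61.2 42.8] ang 8.023455619812012
plate [280  95] [346 249] c [430.6 324.2] sz [208.3  87.3] ang 8.593260765075684
btray [ 13 114] [ 87 204] c [449.8 -19.4] sz [ 91.3 104.7] ang 84.07305145263672
obj top [427.3 328.2  86. ]
```

View pics/w1c.png

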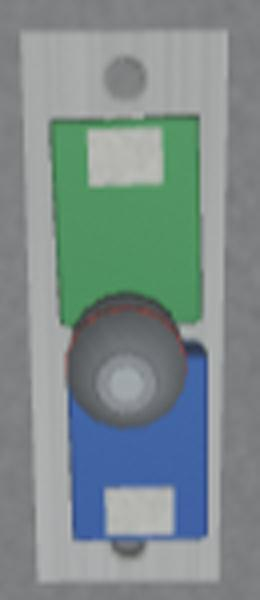

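```bash
python3 - <<'E'
from h import *
import pickle
pickle.dump(cam('wrist'),open('w1.pkl','wb')); snap('wrist','w1.png'); go(425,327,245,97)
E
sed -i 's/(V>130)|/((V>125)\&(S<25))|/; s/316.5,189.5/316.25,190.5/' m1.py; python3 m1.py
```

```text
t 1.25 at [424.8 328.5 245.3] psi 97.06 gap 85.5 F [-0.1  0.9 -0.2]
  -> shift cm [ 0.03 -0.   -0.16] rot deg [0.06 0.15 0.02]
green [296 125] [333 176] c [392.2 322.1] sz [59.8 43.1] ang 8.82795238494873
blue [301 184] [334 229] c [462.2 333.5] sz [59.9 42.5] ang 7.909460067749023
plate [280  95] [349 249] c [430.4 326. ] sz [206.7  98.6] ang 6.852756500244141
btray [ 11 113] [ 86 204] c [449.7 -21.2] sz [ 92.  104.9] ang 83.65708923339844
obj top [428.4 328.1  86. ]
```

View pics/w1c.png

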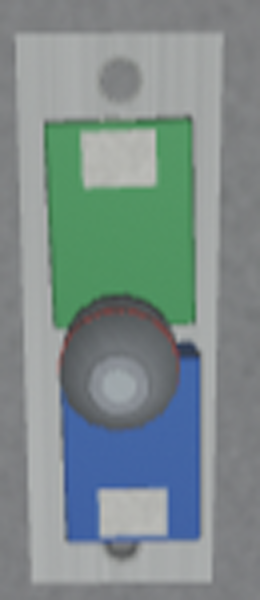

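```bash
python3 - <<'E'
from h import *
import pickle
print(ray(cam('top'),210.7,200.4,86), ray(pickle.load(open('w1.pkl','rb')),314.75,191.5,86))
go(428.5,326.5,120,97)
go(428.5,326.5,62,97)
E
```

```text
[428.46942682 321.43011257  86.        ] [429.7068969  326.59535116  86.        ]
t 1.25 at [424.8 328.5 245.3] psi 97.06 gap 85.5 F [-0.1  0.9 -0.2]
  -> shift cm [12.53 -0.34 -0.28] rot deg [0.06 0.15 0.02]
t 1.25 at [424.8 328.5 245.3] psi 97.06 gap 85.5 F [-0.1  0.9 -0.2]
  -> shift cm [18.33 -0.34 -0.3 ] rot deg [0.06 0.15 0.02]
```

{"fn": "servo_tool", "kwargs": {"rows": [[2,-0.3,-0.2,0,0.1,0,-1],[5,-0.3,-0.2,0,0.1,0,-1],[8,-0.3,-0.2,0,0.1,0,-1],[10.5,-0.3,-0.2,0,0.1,0,-1],[12,-0.3,-0.2,0,0.1,0,-1],[12.5,-0.3,-0.2,0,0.1,0,-1],[12.5,-0.3,-0.2,0,0.1,0,-1],[12.5,-0.3,-0.2,0,0.1,0,-1],[12.5,-0.3,-0.2,0,0.1,0,-1],[12.5,-0.3,-0.2,0,0.1,0,-1]]}}

```text
time: 2.25
eef_pos: [429.2, 326.1, 121.2]
tool_rot: [[0.002, -0.993, -0.121], [0.001, -0.121, 0.993], [-1.0, -0.002, 0.001]]
wrist_force: [0.9, 0.6, -0.8]
finger_gap: 85.5
```

```bash
python3 - <<'E'
from h import *
import pickle
pickle.dump(cam('wrist'),open('w2.pkl','wb')); snap('wrist','w2.png'); go(428.5,326.5,62,97)
E
```

```text
t 2.3 at [429.1 326.  121.1] psi 96.95 gap 85.5 F [-0.3  0.4  0. ]
  -> shift cm [5.91 0.06 0.05] rot deg [-0.05  0.05  0.1 ]
```

View pics/w2.png

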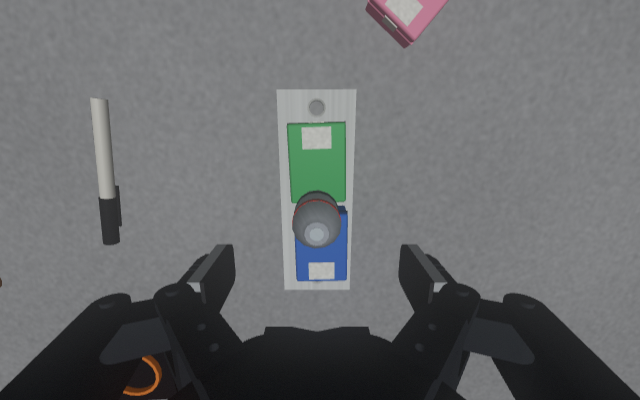

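```bash
sed -e "s/w1/w2/g" m1.py > m2.py; python3 - <<'E'
s=open('m2.py').read()
s=s.replace("(285,100,350,185)","(275,100,360,215)").replace("(285,170,350,240)","(280,195,360,290)").replace("(280,95,350,250)","(265,80,370,300)").replace("blob('btray'","#").replace("(V>125)&(S<25)","(V>140)&(S<25)").replace("316.25,190.5","316.5,233")
open('m2.py','w').write(s)
E
python3 m2.py
```

```text
green [287 122] [345 202] c [392.1 322. ] sz [60.6 43. ] ang 8.56399154663086
blue [295 212] [347 280] c [461.4 333.8] sz [62.1 43. ] ang 7.650252819061279
plate [276  89] [356 289] c [427.9 325.9] sz [183.5  64.5] ang 7.058640956878662
obj top [428.6 326.1  86. ]
```

{"fn": "servo_tool", "kwargs": {"rows": [[1.5,0.03,0,0,0,0,-1],[3,0.05,0,0,0,0,-1],[4.5,0.05,0,0,0,0,-1],[5.6,0.05,0,0,0,0,-1],[5.9,0.05,0,0,0,0,-1],[5.9,0.05,0,0,0,0,-0.6],[5.9,0.05,0,0,0,0,-0.3],[5.9,0.05,0,0,0,0,0],[5.9,0.05,0,0,0,0,0.1],[5.9,0.05,0,0,0,0,0.15]], "squeeze": 25}}

```text
time: 3.3
eef_pos: [428.4, 325.8, 61.7]
tool_rot: [[0.001, -0.993, -0.121], [0.0, -0.121, 0.993], [-1.0, -0.001, 0.0]]
wrist_force: [0.3, 0.2, 0.7]
finger_gap: 36.7
```

```bash
python3 - <<'E'
from h import *
snap('wrist','w3.png'); go(428.5,326.5,62,97)
E
```

```text
t 3.35 at [428.3 325.7  61.6] psi 96.96 gap 36.2 F [0.8 0.5 0. ]
  -> shift cm [-0.04 -0.03  0.08] rot deg [-0.04  0.01  0.05]
```

View pics/w3.png

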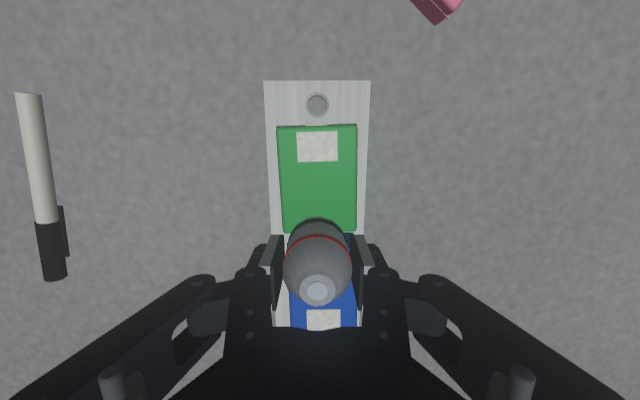

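{"fn": "servo_tool", "kwargs": {"rows": [[0,0,0,0,0,0,0.3],[0,0,0,0,0,0,0.5],[0,0,0,0,0,0,0.7],[0,0,0,0,0,0,0.7],[-0.3,0,0,0,0,0,0.7],[-1,0,0,0,0,0,0.7],[-2.2,0,0,0,0,0,0.7],[-3.6,0,0,0,0,0,0.7],[-4.6,0,0,0,0,0,0.7],[-5,0,0,0,0,0,0.7]], "squeeze": 30}}

```text
time: 4.35
eef_pos: [428.9, 326.2, 113.1]
tool_rot: [[0.003, -0.993, -0.121], [0.002, -0.121, 0.993], [-1.0, -0.003, 0.002]]
wrist_force: [0.4, -0.3, -1.0]
finger_gap: 32.8
```

```bash
python3 - <<'E'
from h import *
go(649.7,147.7,112,97)
E
```

```text
t 4.35 at [428.9 326.2 113.1] psi 96.95 gap 32.8 F [ 0.4 -0.3 -1. ]
  -> shift cm [  0.14 -19.76 -20.39] rot deg [-0.05  0.09  0.16]
```

{"fn": "servo_tool", "kwargs": {"rows": [[0,-1,-1,0,0,0,0.7],[0,-3,-3.1,0,0,0,0.7],[0,-5.7,-5.9,0,0,0,0.7],[0,-8.5,-8.8,0,0,0,0.7],[0,-11.3,-11.7,0,0,0,0.7],[0,-14.1,-14.5,0,0,0,0.7],[0,-16.7,-17.2,0,0,0,0.7],[0,-18.7,-19.3,0,0,0,0.7],[0,-19.6,-20.2,0,0,0,0.7],[0,-19.8,-20.4,0,0,0,0.7]]}}

```text
time: 5.35
eef_pos: [650.5, 144.4, 110.8]
tool_rot: [[0.0, -0.993, -0.117], [-0.001, -0.117, 0.993], [-1.0, -0.0, -0.001]]
wrist_force: [0.2, 0.8, -1.5]
finger_gap: 32.6
```

{"fn": "servo_tool", "kwargs": {"rows": [[0,0,0,0,0,0,0.7],[0,0,0,0,0,0,0.7],[0,0,0,0,0,0,0.7],[0,0,0,0,0,0,0.7],[0,0,0,0,0,0,0.7],[0,0,0,0,0,0,0.7],[0,0,0,0,0,0,0.7],[0,0,0,0,0,0,0.7],[0,0,0,0,0,0,0.7],[0,0,0,0,0,0,0.7]]}}

```text
time: 6.35
eef_pos: [649.5, 147.0, 111.4]
tool_rot: [[0.0, -0.993, -0.121], [-0.0, -0.121, 0.993], [-1.0, -0.0, -0.0]]
wrist_force: [0.1, -0.0, -1.8]
finger_gap: 33.2
```

```bash
python3 - <<'E'
from h import *
import pickle
pickle.dump(cam('wrist'),open('w4.pkl','wb')); snap('wrist','w4.png');snap('top','t4.png'); go(649.7,147.7,28,97)
E
```

```text
t 6.45 at [649.5 147.1 111.4] psi 96.95 gap 33.0 F [ 0.  -0.2 -1.4]
  -> shift cm [ 8.34 -0.03  0.06] rot deg [-0.05 -0.01  0.02]
```

View pics/w4.png

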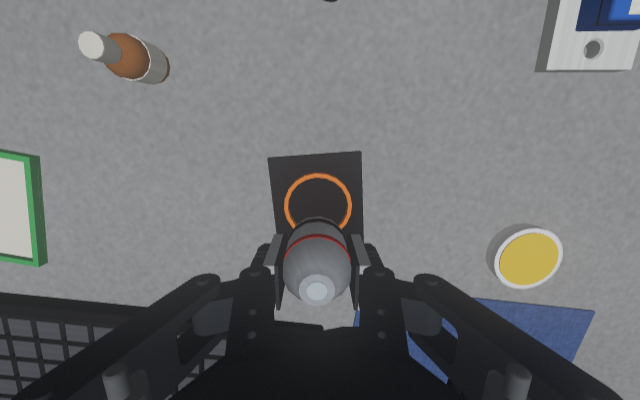

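```bash
python3 - <<'E'
from h import *
import pickle
from scipy.optimize import least_squares
im=cv2.imread('pics/w4.png'); c=pickle.load(open('w4.pkl','rb'))
h=cv2.cvtColor(im,cv2.COLOR_BGR2HSV)
m=(h[:,:,0]<18)&(h[:,:,1]>150)&(h[:,:,2]>130); m[:150]=0;m[260:]=0;m[:,:270]=0;m[:,370:]=0
v,u=np.nonzero(m); P=np.array([ray(c,a,b,10)[:2] for a,b in zip(u,v)])
r=least_squares(lambda q:np.hypot(P[:,0]-q[0],P[:,1]-q[1])-q[2],[650,147,28]); print(r.x, len(P))
E
```

```text
[654.44285386 148.51218861  29.09762896] 680
```

{"fn": "servo_tool", "kwargs": {"rows": [[1,-0.1,0,0,0,0,0.7],[2.5,-0.2,0.1,0,0,0,0.7],[4,-0.2,0.1,0,0,0,0.7],[5.5,-0.2,0.1,0,0,0,0.7],[6.8,-0.2,0.1,0,0,0,0.7],[7.5,-0.2,0.1,0,0,0,0.7],[7.9,-0.2,0.1,0,0,0,0.7],[8.1,-0.2,0.1,0,0,0,0.7],[8.2,-0.2,0.1,0,0,0,0.7],[8.2,-0.2,0.1,0,0,0,0.7]]}}

```text
time: 7.45
eef_pos: [651.7, 148.4, 29.9]
tool_rot: [[0.001, -0.993, -0.121], [0.0, -0.121, 0.993], [-1.0, -0.001, 0.0]]
wrist_force: [-0.2, 0.8, -1.1]
finger_gap: 32.5
```

```bash
python3 - <<'E'
from h import *
go(651.5,148,27.5,97)
snap('wrist','w5.png')
E
```

```text
t 7.45 at [651.7 148.4  29.9] psi 96.96 gap 32.5 F [-0.2  0.8 -1.1]
  -> shift cm [ 0.24  0.03 -0.04] rot deg [-0.04  0.    0.08]
```

View pics/w5.png

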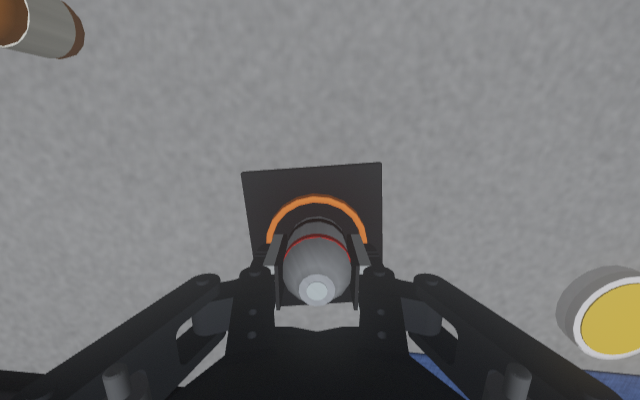

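{"fn": "servo_tool", "kwargs": {"rows": [[0.08,0,0,0,0,0,0.7],[0.14,0,0,0,0,0,0.7],[0.19,0,0,0,0,0,0.7],[0.22,0,0,0,0,0,0.7],[0.22,0,0,0,0,0,0.7],[0.22,0,0,0,0,0,0.5],[0.22,0,0,0,0,0,0.3],[0.22,0,0,0,0,0,0.1],[0.22,0,0,0,0,0,-0.1],[0.22,0,0,0,0,0,-0.3]]}}

```text
time: 8.5
eef_pos: [651.4, 148.3, 26.9]
tool_rot: [[0.0, -0.993, -0.121], [0.0, -0.121, 0.993], [-1.0, -0.0, -0.0]]
wrist_force: [-0.2, 0.6, 0.6]
finger_gap: 55.6
```

```bash
python3 - <<'E'
from h import *
go(651.5,148,27.5,97)
snap('wrist','w6.png')
E
```

```text
t 8.5 at [651.4 148.3  26.9] psi 96.95 gap 55.6 F [-0.2  0.6  0.6]
  -> shift cm [-0.06 -0.01 -0.03] rot deg [-0.05 -0.    0.03]
```

View pics/w6.png

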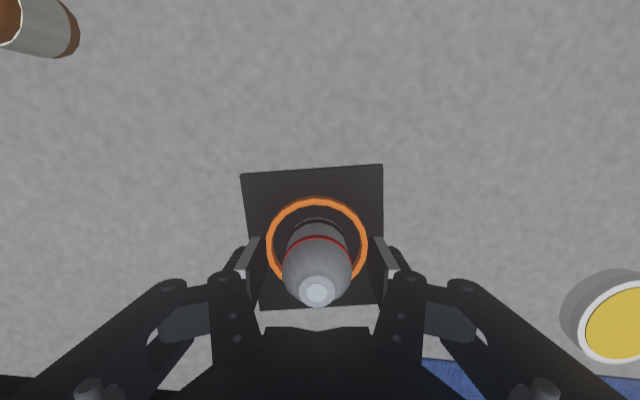

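{"fn": "servo_tool", "kwargs": {"rows": [[0,0,0,0,0,0,-0.6],[0,0,0,0,0,0,-0.6],[-1,0,0,0,0,0,-0.6],[-3,0,0,0,0,0,-0.8],[-6,0,0,0,0,0,-1],[-9,0,0,0,0,0,-1],[-11,0,0,0,0,0,-1],[-12,0,0,0,0,0,-1],[-12,0,0,0,0,0,-1],[-12,0,0,0,0,0,-1]]}}

```text
time: 9.55
eef_pos: [650.7, 148.1, 146.7]
tool_rot: [[-0.001, -0.993, -0.121], [-0.0, -0.121, 0.993], [-1.0, 0.001, -0.0]]
wrist_force: [-0.2, -0.0, -0.4]
finger_gap: 85.3
```

```bash
python3 - <<'E'
from h import *
import pickle
pickle.dump(cam('wrist'),open('w7.pkl','wb'));snap('wrist','w7.png');im=snap('top','t7.png')
cv2.imwrite('pics/t7c.png',cv2.resize(im[100:170,250:330,::-1],None,fx=7,fy=7,interpolation=cv2.INTER_CUBIC))
go(461.5,333.5,140,98)
E
```

```text
t 9.65 at [650.3 148.1 145.8] psi 96.96 gap 85.2 F [-0.7 -0.3  0. ]
  -> shift cm [ 0.61 16.49 20.7 ] rot deg [-1.04 -0.03 -0.13]
```

View pics/w7.png

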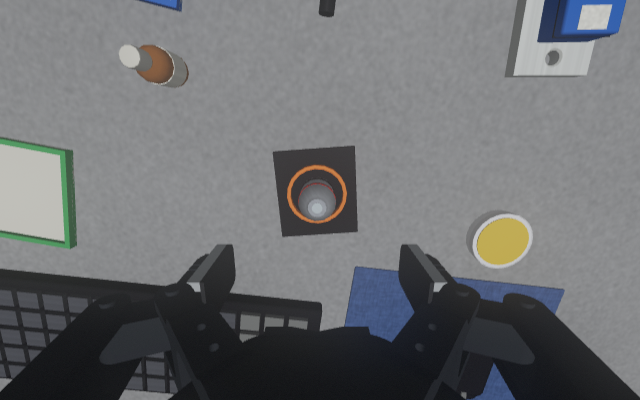

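View pics/t7c.png

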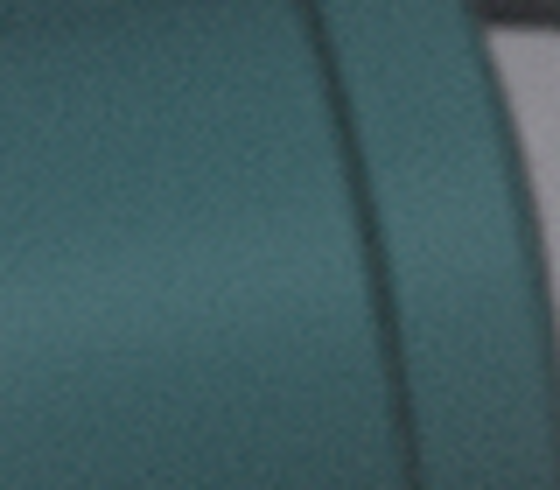

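```bash
python3 - <<'E'
from h import *
import pickle
from scipy.optimize import least_squares
im=cv2.imread('pics/w7.png'); c=pickle.load(open('w7.pkl','rb'))
h=cv2.cvtColor(im,cv2.COLOR_BGR2HSV)
m=(h[:,:,0]<18)&(h[:,:,1]>150)&(h[:,:,2]>130); m[:150]=0;m[260:]=0;m[:,:270]=0;m[:,370:]=0
v,u=np.nonzero(m); P=np.array([ray(c,a,b,10)[:2] for a,b in zip(u,v)])
r=least_squares(lambda q:np.hypot(P[:,0]-q[0],P[:,1]-q[1])-q[2],[650,147,28]); print(r.x, len(P))
print(ray(c,317,208.5,52))
go(461.5,333.5,140,98)
E
```

```text
[652.30389843 148.22711403  27.75862027] 607
[652.97364999 148.79740574  52.        ]
t 9.65 at [650.3 148.1 145.8] psi 96.96 gap 85.2 F [-0.7 -0.3  0. ]
  -> shift cm [ 0.61 16.49 20.7 ] rot deg [-1.04 -0.03 -0.13]
```

{"fn": "servo_tool", "kwargs": {"rows": [[0,1,1,-1,0,0,-1],[0,3.5,4,-1,0,0,-1],[0,6.5,8,-1,0,0,-1],[0.5,9.5,12,-1,0,0,-1],[1,12.3,15.5,-1,0,0,-1],[2,14.8,18.6,-1,0,0,-1],[3,16.1,20.3,-1,0,0,-1],[4,16.5,20.7,-1,0,0,-1],[4,16.5,20.7,-1,0,0,-1],[4,16.5,20.7,-1,0,0,-1]]}}

```text
time: 10.65
eef_pos: [463.3, 332.3, 106.7]
tool_rot: [[0.0, -0.991, -0.137], [-0.002, -0.137, 0.991], [-1.0, -0.0, -0.002]]
wrist_force: [0.7, -0.2, -0.5]
finger_gap: 85.4
```

```bash
sed -e "s/w1/w8/g" m1.py > m8.py; python3 - <<'E'
from h import *
import pickle
pickle.dump(cam('wrist'),open('w8.pkl','wb'));snap('wrist','w8.png')
go(461.5,333.6,35,98)
E
```

```text
t 10.7 at [464.  332.1 107.1] psi 97.79 gap 85.5 F [ 0.2 -0.8 -0.3]
  -> shift cm [7.21 0.23 0.19] rot deg [-0.21 -0.07  0.07]
```

View pics/w8.png

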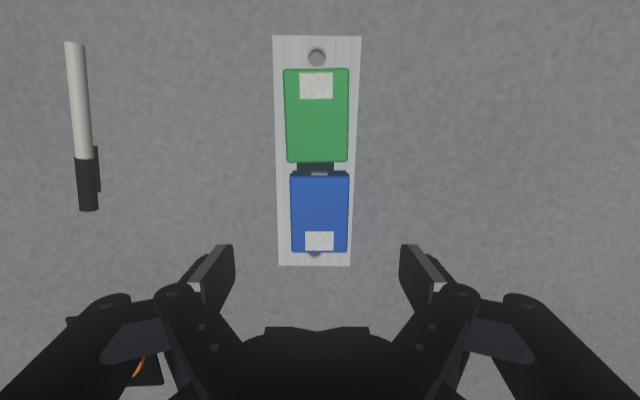

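```bash
sed -i "s/(285,100,350,185)/(275,60,360,166)/; s/(285,170,350,240)/(280,166,360,260)/; s/(280,95,350,250)/(265,25,370,275)/; s/^blob('btray/#/" m8.py; python3 m8.py
```

```text
green [283  69] [348 162] c [393.  322.3] sz [61.  43.1] ang 8.719099998474121
blue [290 171] [348 252] c [460.8 333.7] sz [63.9 43.1] ang 7.845192909240723
plate [265  25] [369 274] c [428.9 327.7] sz [198.8  94.1] ang 7.8915324211120605
obj top [431.6 327.7  86. ]
```

{"fn": "servo_tool", "kwargs": {"rows": [[1.5,0.2,0.15,0,0,0,-1],[3.5,0.2,0.15,0,0,0,-1],[5.2,0.2,0.15,0,0,0,-1],[6.6,0.2,0.15,0,0,0,-1],[7.2,0.2,0.15,0,0,0,-0.8],[7.2,0.2,0.15,0,0,0,-0.5],[7.2,0.2,0.15,0,0,0,-0.2],[7.2,0.2,0.15,0,0,0,0.1],[7.2,0.2,0.15,0,0,0,0.4],[7.2,0.2,0.15,0,0,0,0.5]], "squeeze": 30}}

```text
time: 11.7
eef_pos: [460.9, 335.3, 35.9]
tool_rot: [[0.002, -0.99, -0.138], [0.001, -0.138, 0.99], [-1.0, -0.002, 0.001]]
wrist_force: [-0.1, -0.3, 4.2]
finger_gap: 43.0
```

```bash
python3 - <<'E'
from h import *
go(461.5,333.6,35,98)
snap('wrist','w9.png')
E
```

```text
t 11.7 at [460.9 335.3  35.9] psi 97.95 gap 43.0 F [-0.1 -0.3  4.2]
  -> shift cm [ 0.09 -0.04 -0.18] rot deg [-0.05  0.03  0.1 ]
```

View pics/w9.png

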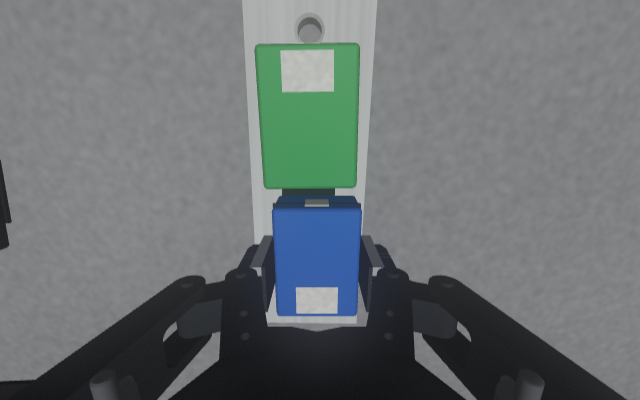

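{"fn": "servo_tool", "kwargs": {"rows": [[0,0,0,0,0,0,0.5],[-0.3,0,0,0,0,0,0.5],[-1,0,0,0,0,0,0.5],[-2.2,0,0,0,0,0,0.5],[-3.6,0,0,0,0,0,0.5],[-5,0,0,0,0,0,0.5],[-6.3,0,0,0,0,0,0.5],[-7.2,0,0,0,0,0,0.5],[-7.5,0,0,0,0,0,0.5],[-7.5,0,0,0,0,0,0.5]]}}

```text
time: 12.75
eef_pos: [460.5, 335.2, 110.7]
tool_rot: [[0.001, -0.99, -0.138], [0.001, -0.138, 0.99], [-1.0, -0.001, 0.0]]
wrist_force: [0.2, -0.3, -1.7]
finger_gap: 43.6
```

```bash
python3 - <<'E'
from h import *
go(449,-23,112,83.7)
E
```

```text
t 12.75 at [460.5 335.2 110.7] psi 97.96 gap 43.6 F [ 0.2 -0.3 -1.7]
  -> shift cm [ -0.15   6.09 -35.32] rot deg [14.26  0.03  0.07]
```

{"fn": "servo_tool", "kwargs": {"rows": [[0,0.2,-1.2,1,0,0,0.5],[0,0.7,-4.2,2.5,0,0,0.5],[0,1.4,-8.4,4,0,0,0.5],[0,2.2,-12.8,6,0,0,0.5],[0,3,-17.4,8,0,0,0.5],[0,3.8,-22,10,0,0,0.5],[0,4.6,-26.6,12,0,0,0.5],[0,5.3,-30.8,13.4,0,0,0.5],[0,5.8,-34,14.2,0,0,0.5],[0,6.1,-35.3,14.2,0,0,0.5]]}}

```text
time: 13.75
eef_pos: [446.8, -27.9, 109.5]
tool_rot: [[-0.002, -0.993, 0.116], [-0.002, 0.116, 0.993], [-1.0, 0.002, -0.002]]
wrist_force: [-0.3, -0.1, -1.2]
finger_gap: 42.9
```

{"fn": "servo_tool", "kwargs": {"rows": [[0,0,0,0,0,0,0.5],[0,0,0,0,0,0,0.5],[0,0,0,0,0,0,0.5],[0,0,0,0,0,0,0.5],[0,0,0,0,0,0,0.5],[0,0,0,0,0,0,0.5],[0,0,0,0,0,0,0.5],[0,0,0,0,0,0,0.5],[0,0,0,0,0,0,0.5],[0,0,0,0,0,0,0.5]]}}

```text
time: 14.75
eef_pos: [448.7, -23.1, 110.1]
tool_rot: [[0.0, -0.994, 0.109], [-0.0, 0.109, 0.994], [-1.0, -0.0, 0.0]]
wrist_force: [0.2, -0.2, -1.0]
finger_gap: 43.2
```

```bash
python3 - <<'E'
from h import *
import pickle
pickle.dump(cam('wrist'),open('w10.pkl','wb'));snap('wrist','w10.png')
go(449,-23,27.5,83.7)
E
```

```text
t 14.8 at [448.7 -23.1 110.1] psi 83.75 gap 43.2 F [ 0.1  0.  -0.3]
  -> shift cm [ 8.26 -0.02  0.01] rot deg [ 0.05 -0.    0.03]
```

View pics/w10.png

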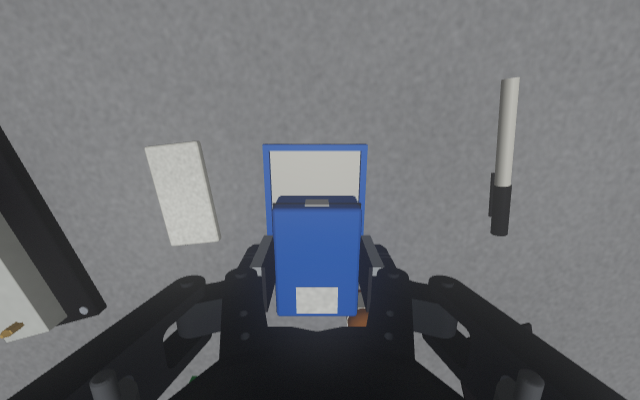

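```bash
python3 - <<'E'
from h import *
import pickle
c=pickle.load(open('w10.pkl','rb'))
a=ray(c,263.5,144.5,9)[:2];b=ray(c,367,144.5,9)[:2];d=b-a;print(a,b,np.hypot(*d)); d/=np.hypot(*d)
n=np.array([d[1],-d[0]]); n*=np.sign(n[0]); print((a+b)/2+52*n, np.degrees(np.arctan2(n[1],n[0])))
c1=ray(c,274.5,204.5,0) 
E
```

```text
[394.12235984 -60.41967725] [403.32463392  23.25740863] 84.18156894452144
[450.41187143 -24.26549323] -6.275806474161028
```

{"fn": "servo_tool", "kwargs": {"rows": [[1,-0.05,-0.1,0,0,0,0.5],[2.5,-0.05,-0.1,0,0,0,0.5],[4,-0.05,-0.1,0,0,0,0.5],[5.5,-0.05,-0.1,0,0,0,0.5],[6.8,-0.05,-0.1,0,0,0,0.5],[7.6,-0.05,-0.1,0,0,0,0.5],[8,-0.05,-0.1,0,0,0,0.5],[8.15,-0.05,-0.1,0,0,0,0.5],[8.2,-0.05,-0.1,0,0,0,0.5],[8.2,-0.05,-0.1,0,0,0,0.5]]}}

```text
time: 15.8
eef_pos: [449.4, -24.1, 28.5]
tool_rot: [[0.001, -0.994, 0.109], [0.0, 0.109, 0.994], [-1.0, -0.001, 0.0]]
wrist_force: [0.4, -0.2, -1.2]
finger_gap: 43.3
```

```bash
python3 - <<'E'
from h import *
go(449.2,-24.3,27.8,83.7)
snap('wrist','w11.png')
E
```

```text
t 15.8 at [449.4 -24.1  28.5] psi 83.76 gap 43.3 F [ 0.4 -0.2 -1.2]
  -> shift cm [ 0.07  0.02 -0.02] rot deg [0.06 0.01 0.07]
```

View pics/w11.png

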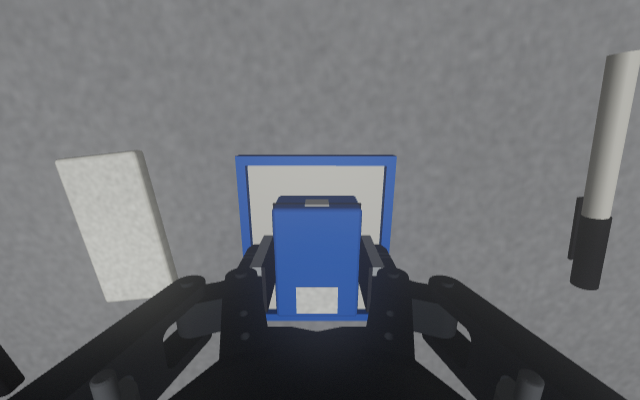

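{"fn": "servo_tool", "kwargs": {"rows": [[0.05,0,0,0,0,0,0.5],[0.1,0,0,0,0,0,0.5],[0.1,0,0,0,0,0,0.5],[0.1,0,0,0,0,0,0.1],[0.1,0,0,0,0,0,-0.1],[0.1,0,0,0,0,0,-0.3],[0.1,0,0,0,0,0,-0.4],[0,0,0,0,0,0,-0.4],[-1,0,0,0,0,0,-0.4],[-3,0,0,0,0,0,-0.6]]}}

```text
time: 16.85
eef_pos: [448.3, -24.0, 58.0]
tool_rot: [[-0.002, -0.994, 0.109], [-0.0, 0.109, 0.994], [-1.0, 0.002, -0.0]]
wrist_force: [0.6, 0.4, 0.3]
finger_gap: 68.3
```

{"fn": "servo_tool", "kwargs": {"rows": [[-2,0,0,0,0,0,-1],[-4,0,0,0,0,0,-1],[-5.5,0,0,0,0,0,-1],[-6,0,0,0,0,0,-1],[-6,0,0,0,0,0,-1],[-6,0,0,0,0,0,-1],[-6,0,0,0,0,0,-1],[-6,0,0,0,0,0,-1],[-6,0,0,0,0,0,-1],[-6,0,0,0,0,0,-1]]}}

```text
time: 17.85
eef_pos: [448.9, -24.1, 117.8]
tool_rot: [[-0.0, -0.994, 0.109], [-0.0, 0.109, 0.994], [-1.0, 0.0, -0.0]]
wrist_force: [0.0, -0.3, 0.9]
finger_gap: 85.5
```

```bash
python3 - <<'E'
from h import *
import pickle
pickle.dump(cam('wrist'),open('w12.pkl','wb'));snap('wrist','w12.png')
go(392.5,322,115,98.7)
E
```

```text
t 17.9 at [449.  -24.  117.9] psi 83.76 gap 85.4 F [ 0.1 -0.8 -0.7]
  -> shift cm [ 0.29  9.38 33.78] rot deg [-1.494e+01 -0.000e+00 -1.000e-02]
```

View pics/w12.png

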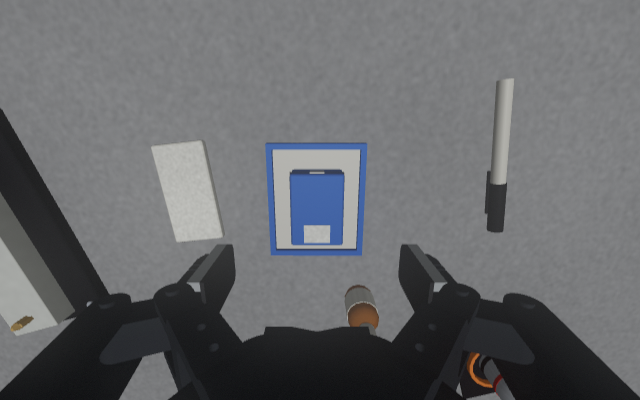

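```bash
python3 - <<'E'
from h import *
import pickle
c=pickle.load(open('w12.pkl','rb'))
for z,q in [(9,[(266,143),(366,143),(361.5,255),(271,255)]),(30,[(290,174),(344,174),(342,244),(292,244)])]:
    P=np.array([ray(c,u,v,z)[:2] for u,v in q]); r=cv2.minAreaRect(P.astype(np.float32)); print(P.mean(0),r)
E
```

```text
[449.93612879 -24.49897744] ((449.941650390625, -24.417640686035156), (85.29094696044922, 103.80924224853516), 83.74252319335938)
[450.59815161 -23.81943857] ((450.59613037109375, -23.828632354736328), (42.59862518310547, 60.24712371826172), 83.74152374267578)
```

{"fn": "servo_tool", "kwargs": {"rows": [[0,0.4,1.4,-1,0,0,-1],[0,1.3,4.5,-3,0,0,-1],[0,2.4,8.8,-5,0,0,-1],[0,3.6,13.2,-7,0,0,-1],[0,4.8,17.6,-9,0,0,-1],[0,6,22,-11,0,0,-1],[0,7.2,26.4,-13,0,0,-1],[0,8.4,30.4,-14.5,0,0,-1],[0,9.2,33,-14.9,0,0,-1],[0,9.4,33.8,-14.9,0,0,-1]]}}

```text
time: 18.9
eef_pos: [391.4, 326.6, 118.2]
tool_rot: [[0.001, -0.988, -0.156], [0.003, -0.156, 0.988], [-1.0, -0.001, 0.003]]
wrist_force: [0.1, 0.1, -0.5]
finger_gap: 85.8
```

{"fn": "servo_tool", "kwargs": {"rows": [[0,0,0,0,0,0,-1],[0,0,0,0,0,0,-1],[0,0,0,0,0,0,-1],[0,0,0,0,0,0,-1],[0,0,0,0,0,0,-1],[0,0,0,0,0,0,-1],[0,0,0,0,0,0,-1],[0,0,0,0,0,0,-1],[0,0,0,0,0,0,-1],[0,0,0,0,0,0,-1]]}}

```text
time: 19.9
eef_pos: [392.4, 322.2, 118.1]
tool_rot: [[0.0, -0.989, -0.151], [-0.0, -0.151, 0.989], [-1.0, -0.0, -0.0]]
wrist_force: [-0.2, -0.4, -0.4]
finger_gap: 85.5
```

```bash
python3 - <<'E'
from h import *
import pickle
pickle.dump(cam('wrist'),open('w13.pkl','wb'));snap('wrist','w13.png')
go(392.5,322,36,98.7)
E
```

```text
t 19.95 at [392.4 322.2 118.1] psi 98.67 gap 85.2 F [ 0.7 -0.   0.4]
  -> shift cm [ 8.21 -0.   -0.02] rot deg [-0.03 -0.    0.03]
```

View pics/w13.png

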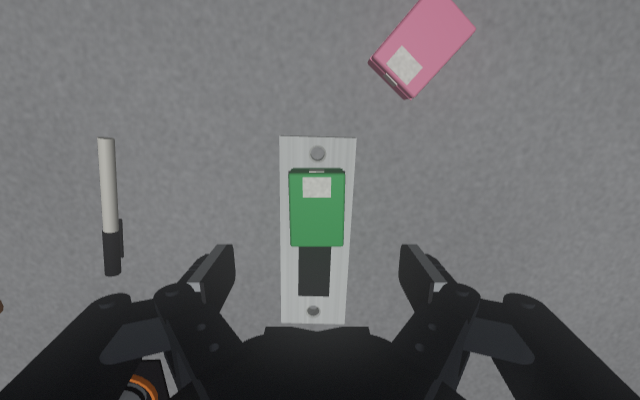

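```bash
python3 - <<'E'
from h import *
import pickle
c=pickle.load(open('w13.pkl','rb'))
for z,q in [(12,[(279,136),(356,138),(345.5,324),(281,323)]),(38,[(289,174),(345,174),(343,246),(291,246)])]:
    P=np.array([ray(c,u,v,z)[:2] for u,v in q]); r=cv2.minAreaRect(P.astype(np.float32)); print(P.mean(0),r)
h=[ray(c,u,v,12)[:2] for u,v in [(317,152.5),(313.5,310)]]; d=h[1]-h[0]; print(h,np.hypot(*d),np.degrees(np.arctan2(d[1],d[0])),(h[0]+h[1])/2)
E
```

```text
[428.18801922 326.40161016] ((428.1299133300781, 326.023193359375), (184.02224731445312, 65.00389099121094), 7.58230447769165)
[392.38066708 322.58998407] ((392.378173828125, 322.5985412597656), (59.90143585205078, 42.65327072143555), 8.646689414978027)
[array([349.65864127, 316.11506997]), array([503.47585296, 336.04092879])] 155.1024643940244 7.3811307550428 [426.56724712 326.07799938]
```

{"fn": "servo_tool", "kwargs": {"rows": [[1.5,0,0,0,0,0,-1],[3.5,0,0,0,0,0,-1],[5.5,0,0,0,0,0,-1],[7.4,0,0,0,0,0,-1],[8.2,0,0,0,0,0,-0.8],[8.2,0,0,0,0,0,-0.5],[8.2,0,0,0,0,0,-0.2],[8.2,0,0,0,0,0,0.1],[8.2,0,0,0,0,0,0.4],[8.2,0,0,0,0,0,0.5]]}}

```text
time: 20.95
eef_pos: [392.9, 322.5, 36.9]
tool_rot: [[0.002, -0.989, -0.15], [0.001, -0.15, 0.989], [-1.0, -0.002, 0.001]]
wrist_force: [-0.4, -0.6, 5.0]
finger_gap: 43.3
```

{"fn": "servo_tool", "kwargs": {"rows": [[0,0,0,0,0,0,0.5],[-0.3,0,0,0,0,0,0.5],[-1,0,0,0,0,0,0.5],[-2.2,0,0,0,0,0,0.5],[-3.6,0,0,0,0,0,0.5],[-5,0,0,0,0,0,0.5],[-6.3,0,0,0,0,0,0.5],[-7.2,0,0,0,0,0,0.5],[-7.5,0,0,0,0,0,0.5],[-7.5,0,0,0,0,0,0.5]]}}

```text
time: 21.95
eef_pos: [392.6, 322.3, 111.6]
tool_rot: [[0.001, -0.989, -0.15], [0.001, -0.15, 0.989], [-1.0, -0.001, 0.0]]
wrist_force: [0.3, 1.0, -1.2]
finger_gap: 43.1
```

```bash
python3 - <<'E'
from h import *
go(686,-141,112,85.3)
snap('wrist','w14.png')
E
```

```text
t 21.95 at [392.6 322.3 111.6] psi 98.65 gap 43.1 F [ 0.3  1.  -1.2]
  -> shift cm [-3.000e-02 -2.203e+01 -5.021e+01] rot deg [13.35  0.03  0.07]
```

View pics/w14.png

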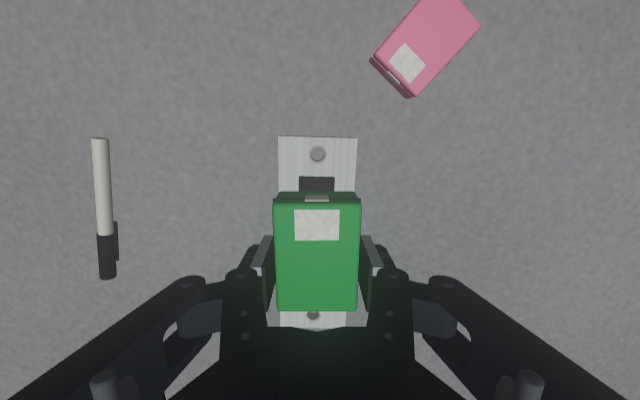

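{"fn": "servo_tool", "kwargs": {"rows": [[0,-0.4,-1,1,0,0,0.5],[0,-1.5,-3.5,2,0,0,0.5],[0,-3.2,-7.3,3,0,0,0.5],[0,-5,-11.4,4,0,0,0.5],[0,-6.8,-15.5,5,0,0,0.5],[0,-8.6,-19.6,6,0,0,0.5],[0,-10.4,-23.7,7,0,0,0.5],[0,-12.2,-27.8,8,0,0,0.5],[0,-14,-31.9,9,0,0,0.5],[0,-15.8,-36,10,0,0,0.5]]}}

```text
time: 23.0
eef_pos: [602.8, -12.9, 110.2]
tool_rot: [[-0.001, -1.0, 0.026], [-0.0, 0.026, 1.0], [-1.0, 0.001, -0.0]]
wrist_force: [0.5, 0.7, -0.4]
finger_gap: 43.1
```

```bash
python3 - <<'E'
from h import *
go(686,-141,112,85.3)
E
```

```text
t 23.0 at [602.8 -12.9 110.2] psi 88.52 gap 43.1 F [ 0.5  0.7 -0.4]
  -> shift cm [ -0.18  -8.65 -12.59] rot deg [ 3.22 -0.03 -0.08]
```

{"fn": "servo_tool", "kwargs": {"rows": [[0,-1.5,-2.5,1,0,0,0.5],[0,-3.5,-5.5,2,0,0,0.5],[0,-5.7,-8.7,3,0,0,0.5],[0,-7.5,-11.2,3.3,0,0,0.5],[0,-8.4,-12.5,3.3,0,0,0.5],[0,-8.6,-12.9,3.3,0,0,0.5],[0,-8.6,-12.9,3.3,0,0,0.5],[0,-8.6,-12.9,3.3,0,0,0.5],[0,-8.6,-12.9,3.3,0,0,0.5],[0,-8.6,-12.9,3.3,0,0,0.5]]}}

```text
time: 24.0
eef_pos: [685.3, -139.1, 111.3]
tool_rot: [[-0.0, -0.997, 0.079], [0.001, 0.079, 0.997], [-1.0, 0.0, 0.001]]
wrist_force: [0.5, -1.4, 0.0]
finger_gap: 43.5
```

{"fn": "servo_tool", "kwargs": {"rows": [[0,0,0,0,0,0,0.5],[0,0,0,0,0,0,0.5],[0,0,0,0,0,0,0.5],[0,0,0,0,0,0,0.5],[0,0,0,0,0,0,0.5],[0,0,0,0,0,0,0.5],[0,0,0,0,0,0,0.5],[0,0,0,0,0,0,0.5],[0,0,0,0,0,0,0.5],[0,0,0,0,0,0,0.5]]}}

```text
time: 25.0
eef_pos: [685.8, -141.0, 111.2]
tool_rot: [[0.0, -0.997, 0.081], [-0.0, 0.081, 0.997], [-1.0, -0.0, 0.0]]
wrist_force: [-0.2, 0.3, -1.3]
finger_gap: 43.0
```

```bash
python3 - <<'E'
from h import *
import pickle
pickle.dump(cam('wrist'),open('w15.pkl','wb'));snap('wrist','w15.png')
go(686,-141,28.8,85.3)
E
```

```text
t 25.05 at [ 685.8 -140.9  111.2] psi 85.36 gap 43.1 F [ 1.  -0.2 -1.1]
  -> shift cm [ 8.24 -0.02 -0.01] rot deg [0.06 0.   0.03]
```

View pics/w15.png

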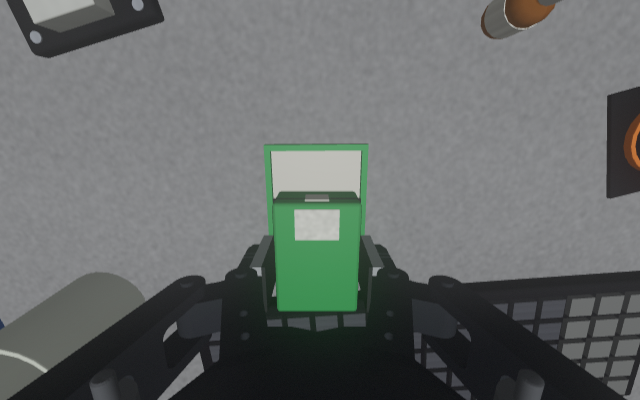

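```bash
python3 - <<'E'
from h import *
import pickle
c=pickle.load(open('w15.pkl','rb'))
a=ray(c,264,144.5,9)[:2];b=ray(c,368,144.5,9)[:2];d=b-a;print(a,b,np.hypot(*d)); d/=np.hypot(*d)
n=np.array([d[1],-d[0]]); n*=np.sign(n[0]); print((a+b)/2+52*n, np.degrees(np.arctan2(n[1],n[0])))
t=cam('top'); print(ray(t,457,100,80), ray(t,432,104,60),ray(t,445,100,80))
E
```

```text
[ 632.33795943 -179.63603999] [639.25972301 -94.9258231 ] 84.99253882770078
[ 687.62611146 -141.51579394] -4.671322315005695
[ 783.94948556 -363.01277002   80.        ] [ 775.42968444 -295.26141568   60.        ] [ 781.29229393 -327.69260418   80.        ]
```

{"fn": "servo_tool", "kwargs": {"rows": [[1,-0.15,-0.05,0,0,0,0.5],[2.5,-0.15,-0.05,0,0,0,0.5],[4,-0.15,-0.05,0,0,0,0.5],[5.5,-0.15,-0.05,0,0,0,0.5],[6.8,-0.15,-0.05,0,0,0,0.5],[7.6,-0.15,-0.05,0,0,0,0.5],[8,-0.15,-0.05,0,0,0,0.5],[8.15,-0.15,-0.05,0,0,0,0.5],[8.2,-0.15,-0.05,0,0,0,0.5],[8.2,-0.15,-0.05,0,0,0,0.5]]}}

```text
time: 26.05
eef_pos: [687.8, -141.7, 29.9]
tool_rot: [[0.002, -0.997, 0.081], [-0.0, 0.081, 0.997], [-1.0, -0.002, -0.0]]
wrist_force: [-0.3, -0.6, 0.0]
finger_gap: 43.1
```

```bash
python3 - <<'E'
from h import *
go(687.2,-141.4,28.9,85.3)
snap('wrist','w16.png')
E
```

```text
t 26.05 at [ 687.8 -141.7   29.9] psi 85.35 gap 43.1 F [-0.3 -0.6  0. ]
  -> shift cm [0.1  0.06 0.02] rot deg [ 0.05 -0.    0.09]
```

View pics/w16.png

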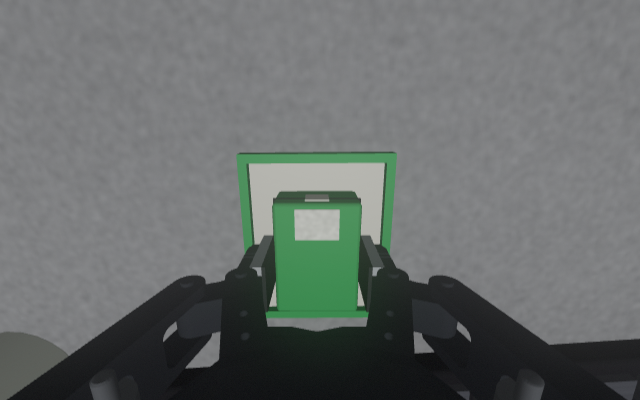

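{"fn": "servo_tool", "kwargs": {"rows": [[0.05,0,0,0,0,0,0.5],[0.1,0,0,0,0,0,0.5],[0.1,0,0,0,0,0,0.5],[0.1,0,0,0,0,0,0.1],[0.1,0,0,0,0,0,-0.1],[0.1,0,0,0,0,0,-0.3],[0.1,0,0,0,0,0,-0.4],[0,0,0,0,0,0,-0.4],[-1,0,0,0,0,0,-0.4],[-3,0,0,0,0,0,-0.6]]}}

```text
time: 27.1
eef_pos: [685.9, -141.3, 58.3]
tool_rot: [[-0.003, -0.997, 0.081], [0.001, 0.081, 0.997], [-1.0, 0.003, 0.0]]
wrist_force: [-0.0, -0.4, 0.9]
finger_gap: 68.0
```

{"fn": "servo_tool", "kwargs": {"rows": [[-2,0,0,0,0,0,-1],[-4,0,0,0,0,0,-1],[-5.5,0,0,0,0,0,-1],[-6,0,0,0,0,0,-1],[-6,0,0,0,0,0,-1],[-6,0,0,0,0,0,-1],[-6,0,0,0,0,0,-1],[-6,0,0,0,0,0,-1],[-6,0,0,0,0,0,-1],[-6,0,0,0,0,0,-1]]}}

```text
time: 28.1
eef_pos: [687.0, -141.5, 118.8]
tool_rot: [[-0.0, -0.997, 0.081], [0.0, 0.081, 0.997], [-1.0, 0.0, 0.0]]
wrist_force: [-0.3, -0.1, 0.0]
finger_gap: 85.4
```

```bash
python3 - <<'E'
from h import *
import pickle
pickle.dump(cam('wrist'),open('w17.pkl','wb'));snap('wrist','w17.png')
go(427.3,326.2,120,97.3)
go(443.9,-307,200,100.4)
E
```

```text
t 28.15 at [ 687.1 -141.5  119. ] psi 85.36 gap 85.5 F [-0.  -0.1  0.2]
  -> shift cm [-0.1  29.68 44.52] rot deg [-11.94   0.     0.  ]
t 28.15 at [ 687.1 -141.5  119. ] psi 85.36 gap 85.5 F [-0.  -0.1  0.2]
  -> shift cm [ -8.11  22.9  -18.46] rot deg [-15.04   0.     0.  ]
```

View pics/w17.png

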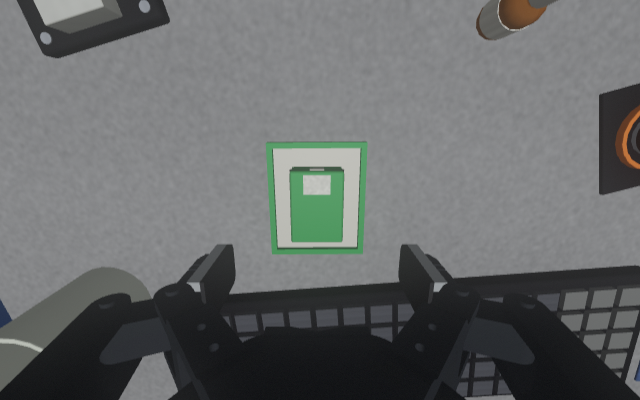

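{"fn": "servo_tool", "kwargs": {"rows": [[-1,1,-1,-1,0,0,-1],[-2,4,-3.5,-3,0,0,-1],[-3,8,-6.5,-5.5,0,0,-1],[-4,12,-9.5,-8,0,0,-1],[-5,16,-12.7,-10.5,0,0,-1],[-6,19.5,-15.5,-13,0,0,-1],[-6,22,-17.6,-14.5,0,0,-1],[-6,22.9,-18.4,-15,0,0,-1],[-6,22.9,-18.4,-15,0,0,-1],[-6,22.9,-18.4,-15,0,0,-1]]}}

```text
time: 29.15
eef_pos: [445.5, -305.8, 179.5]
tool_rot: [[0.002, -0.984, -0.181], [0.0, -0.181, 0.984], [-1.0, -0.002, -0.0]]
wrist_force: [1.0, 0.3, 0.7]
finger_gap: 85.0
```

{"fn": "servo_tool", "kwargs": {"rows": [[0,0,0,0,0,0,-1],[0,0,0,0,0,0,-1],[0,0,0,0,0,0,-1],[0,0,0,0,0,0,-1],[0,0,0,0,0,0,-1],[0,0,0,0,0,0,-1],[0,0,0,0,0,0,-1],[0,0,0,0,0,0,-1],[0,0,0,0,0,0,-1],[0,0,0,0,0,0,-1]]}}

```text
time: 30.15
eef_pos: [444.0, -306.5, 179.2]
tool_rot: [[0.001, -0.984, -0.18], [-0.0, -0.18, 0.984], [-1.0, -0.0, -0.0]]
wrist_force: [-0.2, -0.2, 0.9]
finger_gap: 85.2
```

```bash
python3 - <<'E'
from h import *
import pickle
pickle.dump(cam('wrist'),open('w18.pkl','wb'));snap('wrist','w18.png')
go(427.3,326.2,120,97.3)
E
```

```text
t 30.2 at [ 444.  -306.5  179.2] psi 100.35 gap 85.5 F [-0.6 -0.2 -1.2]
  -> shift cm [ 5.91 -9.72 62.54] rot deg [ 3.05 -0.01  0.03]
```

View pics/w18.png

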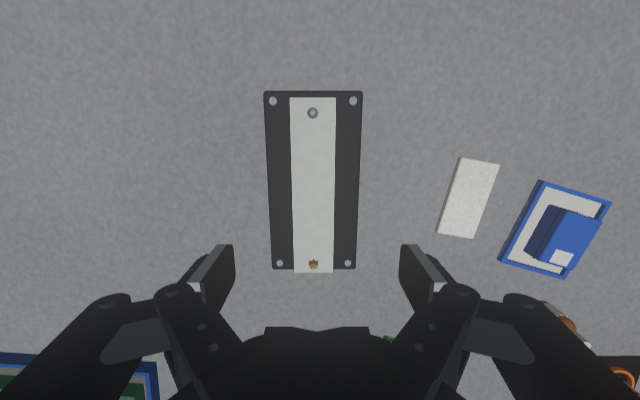

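```bash
python3 - <<'E'
from h import *
import pickle
im=cv2.imread('pics/w18.png'); c=pickle.load(open('w18.pkl','rb'))
hsv=cv2.cvtColor(im,cv2.COLOR_BGR2HSV);H,S,V=[hsv[:,:,i].astype(int) for i in range(3)]
def blob(name,m,roi,z):
    x0,y0,x1,y1=roi; k=np.zeros(m.shape,np.uint8); k[y0:y1,x0:x1]=m[y0:y1,x0:x1]
    cs,_=cv2.findContours(k,cv2.RETR_EXTERNAL,cv2.CHAIN_APPROX_NONE)
    ct=max(cs,key=cv2.contourArea).reshape(-1,2)
    P=np.array([ray(c,u,v,z)[:2] for u,v in ct],np.float32)
    r=cv2.minAreaRect(P); print(name,ct.min(0),ct.max(0),r)
blob('bed',((V>140)&(S<40)).astype(np.uint8),(280,85,345,285),34)
blob('foot',((V<95)).astype(np.uint8),(255,80,370,285),14)
a=im[85:285,255:375]; cv2.imwrite('pics/w18c.png',np.vstack([cv2.resize(im[95:130,290:335],None,fx=9,fy=8,interpolation=cv2.INTER_CUBIC),cv2.resize(im[245:280,290:335],None,fx=9,fy=8,interpolation=cv2.INTER_CUBIC)]))
E
```

```text
bed [290  97] [335 273] ((446.8135986328125, -309.9289245605469), (183.72183227539062, 43.13401794433594), 10.341140747070312)
foot [263  91] [362 269] ((446.6158447265625, -309.99151611328125), (197.43426513671875, 99.03742980957031), 10.35225772857666)
```

View pics/w18c.png

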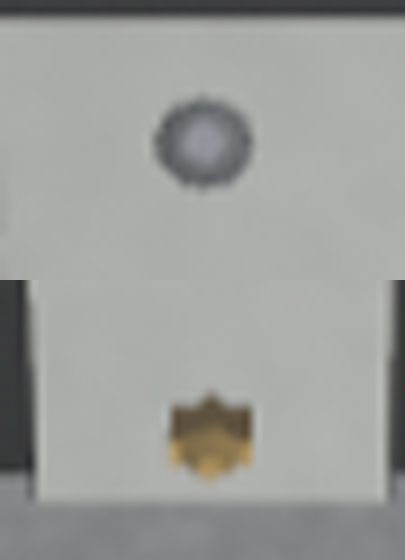

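```bash
python3 - <<'E'
from h import *
import pickle
c=pickle.load(open('w18.pkl','rb'))
for z in (44,48):
    a=ray(c,312.6,112.3,z)[:2];b=ray(c,313.3,263.8,z)[:2];d=b-a;print(z,a,b,np.hypot(*d),np.degrees(np.arctan2(d[1],d[0])),(a+b)/2)
go(427.3,326.2,130,97.3)
E
```

```text
44 [ 369.91659606 -323.60942208] [ 520.41290112 -296.0550729 ] 152.99797383746034 10.375361512649468 [ 445.16474859 -309.83224749]
48 [ 369.99658349 -323.53827115] [ 518.20602921 -296.40262275] 150.67310050656755 10.375361512649487 [ 444.10130635 -309.97044695]
t 30.2 at [ 444.  -306.5  179.2] psi 100.35 gap 85.5 F [-0.6 -0.2 -1.2]
  -> shift cm [ 4.91 -9.72 62.54] rot deg [ 3.05 -0.01  0.03]
```

{"fn": "servo_tool", "kwargs": {"rows": [[0,-0.5,1.2,0,0,0,-1],[0,-1.5,4.2,0,0,0,-1],[0,-2.8,8.2,0,0,0,-1],[0,-4,12.2,0,0,0,-1],[0,-5.2,16.2,0,0,0,-1],[0,-6.2,20.2,0,0,0,-1],[0,-7.2,24.4,0.5,0,0,-1],[0,-8,28.6,1,0,0,-1],[0,-8.8,32.8,1.5,0,0,-1],[0,-9.4,37,2,0,0,-1]]}}

```text
time: 31.2
eef_pos: [469.6, 77.3, 179.3]
tool_rot: [[0.001, -0.989, -0.146], [0.001, -0.146, 0.989], [-1.0, -0.001, 0.0]]
wrist_force: [0.2, 0.6, 0.3]
finger_gap: 85.3
```

```bash
python3 - <<'E'
from h import *
go(427.3,326.2,130,97.3)
E
```

```text
t 31.2 at [469.6  77.3 179.3] psi 98.39 gap 85.3 F [0.2 0.6 0.3]
  -> shift cm [ 4.94  0.56 25.24] rot deg [1.09 0.02 0.06]
```

{"fn": "servo_tool", "kwargs": {"rows": [[0.3,0.1,4,0.3,0,0,-1],[1,0.2,8.5,0.6,0,0,-1],[2,0.3,13,1,0,0,-1],[3,0.4,17.5,1,0,0,-1],[4,0.5,21.5,1,0,0,-1],[4.7,0.5,24.2,1,0,0,-1],[4.9,0.5,25.3,1,0,0,-1],[4.9,0.5,25.4,1,0,0,-1],[4.9,0.5,25.4,1,0,0,-1],[4.9,0.5,25.4,1,0,0,-1]]}}

```text
time: 32.2
eef_pos: [428.7, 322.7, 130.4]
tool_rot: [[0.001, -0.992, -0.125], [-0.001, -0.125, 0.992], [-1.0, -0.0, -0.002]]
wrist_force: [1.0, 0.0, -0.1]
finger_gap: 85.5
```

{"fn": "servo_tool", "kwargs": {"rows": [[0,0,0,0,0,0,-1],[0,0,0,0,0,0,-1],[0,0,0,0,0,0,-1],[0,0,0,0,0,0,-1],[0,0,0,0,0,0,-1],[0,0,0,0,0,0,-1],[0,0,0,0,0,0,-1],[0,0,0,0,0,0,-1],[0,0,0,0,0,0,-1],[0,0,0,0,0,0,-1]]}}

```text
time: 33.2
eef_pos: [428.1, 325.1, 130.1]
tool_rot: [[0.0, -0.992, -0.128], [-0.0, -0.128, 0.992], [-1.0, -0.0, -0.0]]
wrist_force: [-1.0, -0.3, -0.4]
finger_gap: 85.5
```

```bash
python3 - <<'E'
from h import *
import pickle
pickle.dump(cam('wrist'),open('w19.pkl','wb'));im=snap('wrist','w19.png')
go(427.3,326.2,18,97.3)
E
```

```text
t 33.25 at [428.1 325.1 130.1] psi 97.36 gap 85.4 F [0.3 0.5 0.2]
  -> shift cm [11.21  0.07  0.13] rot deg [ 0.06 -0.    0.02]
```

View pics/w19.png

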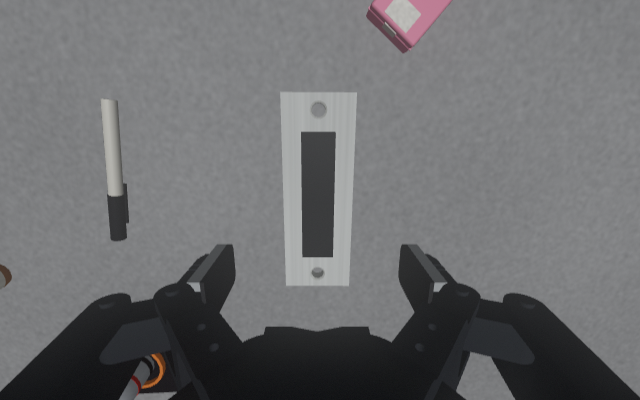

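```bash
python3 - <<'E'
from h import *
import pickle
im=cv2.imread('pics/w19.png'); c=pickle.load(open('w19.pkl','rb'))
hsv=cv2.cvtColor(im,cv2.COLOR_BGR2HSV);H,S,V=[hsv[:,:,i].astype(int) for i in range(3)]
def blob(name,m,roi,z):
    x0,y0,x1,y1=roi; k=np.zeros(m.shape,np.uint8); k[y0:y1,x0:x1]=m[y0:y1,x0:x1]
    cs,_=cv2.findContours(k,cv2.RETR_EXTERNAL,cv2.CHAIN_APPROX_NONE)
    ct=max(cs,key=cv2.contourArea).reshape(-1,2)
    P=np.array([ray(c,u,v,z)[:2] for u,v in ct],np.float32)
    r=cv2.minAreaRect(P); print(name,ct.min(0),ct.max(0),r)
blob('plate',((V>143)).astype(np.uint8),(270,80,370,295),12)
blob('strip',((V<90)).astype(np.uint8),(290,120,345,265),12)
E
```

```text
plate [280  91] [356 286] ((428.0914306640625, 325.9389343261719), (184.8199462890625, 64.51937866210938), 7.063505172729492)
strip [301 132] [334 256] ((427.823486328125, 325.9832458496094), (118.49844360351562, 29.65991973876953), 6.972342014312744)
```

{"fn": "servo_tool", "kwargs": {"rows": [[1.5,0,0.1,0.3,0,0,-0.7],[3.5,0,0.1,0.3,0,0,-0.7],[5.5,0,0.1,0.3,0,0,-0.7],[7.5,0,0.1,0.3,0,0,-0.7],[9,0,0.1,0.3,0,0,-0.7],[10,0,0.1,0.3,0,0,-0.7],[10.4,0,0.1,0.3,0,0,-0.7],[10.6,0,0.1,0.3,0,0,-0.7],[10.6,0,0.1,0.3,0,0,-0.7],[10.6,0,0.1,0.3,0,0,-0.7]]}}

```text
time: 34.25
eef_pos: [428.4, 326.3, 24.7]
tool_rot: [[0.001, -0.992, -0.123], [0.001, -0.123, 0.992], [-1.0, -0.001, 0.001]]
wrist_force: [-0.5, 0.3, -0.2]
finger_gap: 72.7
```

```bash
python3 - <<'E'
from h import *
snap('wrist','w20.png')
go(428,326,18,97.05)
E
```

```text
t 34.3 at [428.4 326.3  24.7] psi 97.05 gap 73.0 F [ 0.8 -0.4  0.3]
  -> shift cm [ 0.67  0.05 -0.03] rot deg [-0.    0.04  0.08]
```

View pics/w20.png

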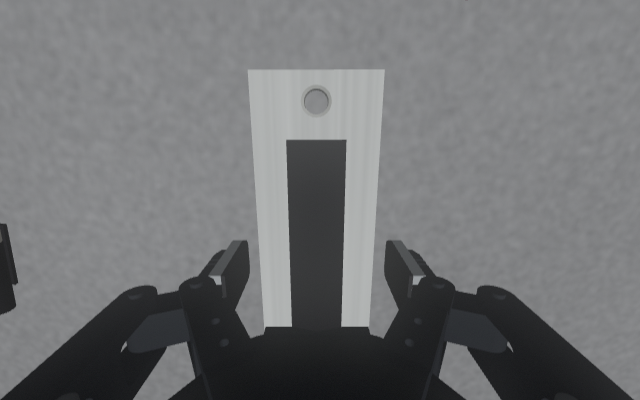

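{"fn": "servo_tool", "kwargs": {"rows": [[0.15,0,0,0,0,0,-0.7],[0.3,0,0,0,0,0,-0.7],[0.45,0,0,0,0,0,-0.7],[0.6,0,0,0,0,0,-0.7],[0.7,0,0,0,0,0,-0.7],[0.8,0,0,0,0,0,-0.7],[0.9,0,0,0,0,0,-0.7],[0.95,0,0,0,0,0,-0.7],[1,0,0,0,0,0,-0.7],[1,0,0,0,0,0,-0.7]]}}

```text
time: 35.3
eef_pos: [428.1, 326.0, 14.1]
tool_rot: [[0.0, -0.992, -0.123], [-0.0, -0.123, 0.992], [-1.0, -0.0, -0.0]]
wrist_force: [0.7, -0.1, -0.4]
finger_gap: 72.3
```

{"fn": "servo_tool", "kwargs": {"rows": [[0.05,0,0,0,0,0,-0.7],[0.1,0,0,0,0,0,-0.7],[0.15,0,0,0,0,0,-0.7],[0.2,0,0,0,0,0,-0.7],[0.25,0,0,0,0,0,-0.7],[0.3,0,0,0,0,0,-0.7],[0.3,0,0,0,0,0,-0.7],[0.3,0,0,0,0,0,-0.7],[0.3,0,0,0,0,0,-0.7],[0.3,0,0,0,0,0,-0.7]]}}

```text
time: 36.3
eef_pos: [428.1, 326.0, 11.1]
tool_rot: [[0.0, -0.992, -0.123], [0.0, -0.123, 0.992], [-1.0, -0.0, -0.0]]
wrist_force: [-0.4, 0.0, 0.4]
finger_gap: 72.6
```

{"fn": "servo_tool", "kwargs": {"rows": [[0.05,0,0,0,0,0,-0.7],[0.1,0,0,0,0,0,-0.7],[0.15,0,0,0,0,0,-0.7],[0.2,0,0,0,0,0,-0.7],[0.25,0,0,0,0,0,-0.7],[0.25,0,0,0,0,0,-0.7],[0.25,0,0,0,0,0,-0.7],[0.25,0,0,0,0,0,-0.7],[0.25,0,0,0,0,0,-0.7],[0.25,0,0,0,0,0,-0.7]]}}

```text
time: 37.3
eef_pos: [428.1, 326.0, 8.6]
tool_rot: [[0.0, -0.992, -0.123], [0.0, -0.123, 0.992], [-1.0, -0.0, -0.0]]
wrist_force: [-0.1, -0.1, -0.2]
finger_gap: 72.4
```

{"fn": "servo_tool", "kwargs": {"rows": [[0.05,0,0,0,0,0,-0.7],[0.1,0,0,0,0,0,-0.7],[0.15,0,0,0,0,0,-0.7],[0.2,0,0,0,0,0,-0.7],[0.2,0,0,0,0,0,-0.7],[0.2,0,0,0,0,0,-0.7],[0.2,0,0,0,0,0,-0.7],[0.2,0,0,0,0,0,-0.7],[0.2,0,0,0,0,0,-0.7],[0.2,0,0,0,0,0,-0.7]]}}

```text
time: 38.3
eef_pos: [428.1, 326.0, 6.6]
tool_rot: [[0.0, -0.992, -0.123], [0.0, -0.123, 0.992], [-1.0, -0.0, -0.0]]
wrist_force: [0.3, -0.2, 0.1]
finger_gap: 72.7
```

{"fn": "servo_tool", "kwargs": {"rows": [[-0.1,0,0,0,0,0,-0.7],[-0.1,0,0,0,0,0,-0.65],[-0.1,0,0,0,0,0,-0.6],[-0.1,0,0,0,0,0,-0.55],[-0.1,0,0,0,0,0,-0.45],[-0.1,0,0,0,0,0,-0.3],[-0.1,0,0,0,0,0,-0.1],[-0.1,0,0,0,0,0,0],[-0.1,0,0,0,0,0,0],[-0.1,0,0,0,0,0,0]], "squeeze": 60}}

```text
time: 39.3
eef_pos: [428.2, 326.4, 8.6]
tool_rot: [[0.001, -0.992, -0.123], [0.001, -0.123, 0.992], [-1.0, -0.001, 0.0]]
wrist_force: [-0.1, -1.0, 8.8]
finger_gap: 62.5
```

```bash
python3 - <<'E'
from h import *
snap('wrist','w21.png')
go(428,326,8,97.05)
E
```

```text
t 39.35 at [428.2 326.4   8.5] psi 97.06 gap 62.5 F [-0.2 -0.7  8.7]
  -> shift cm [ 0.05  0.02 -0.04] rot deg [0.01 0.03 0.07]
```

View pics/w21.png

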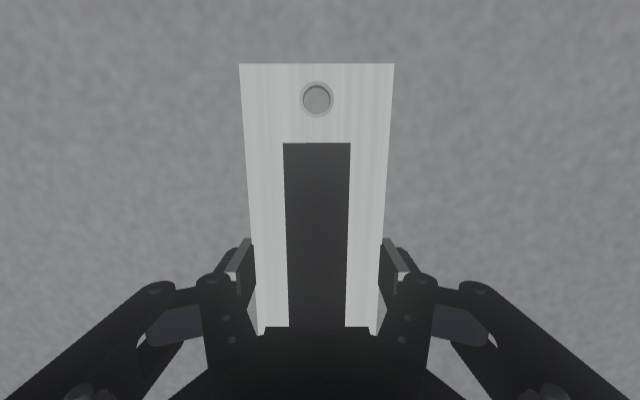

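{"fn": "servo_tool", "kwargs": {"rows": [[-0.2,0,0,0,0,0,0],[-0.6,0,0,0,0,0,0],[-1.3,0,0,0,0,0,0],[-2.5,0,0,0,0,0,0],[-4,0,0,0,0,0,0],[-5.6,0,0,0,0,0,0],[-7.2,0,0,0,0,0,0],[-8.6,0,0,0,0,0,0],[-9.5,0,0,0,0,0,0],[-10,0,0,0,0,0,0]]}}

```text
time: 40.35
eef_pos: [428.2, 326.1, 108.7]
tool_rot: [[0.001, -0.992, -0.123], [0.001, -0.123, 0.992], [-1.0, -0.001, 0.001]]
wrist_force: [0.3, 0.5, -3.4]
finger_gap: 62.0
```

```bash
python3 - <<'E'
from h import *
snap('wrist','w22.png');snap('scene','s22.png')
go(446.5,-310,108,100.36)
E
```

```text
t 40.45 at [428.3 326.1 108.2] psi 97.05 gap 62.4 F [ 0.5  0.3 -2.9]
  -> shift cm [-2.000e-02  6.000e+00 -6.336e+01] rot deg [-3.31  0.03  0.08]
```

View pics/w22.png

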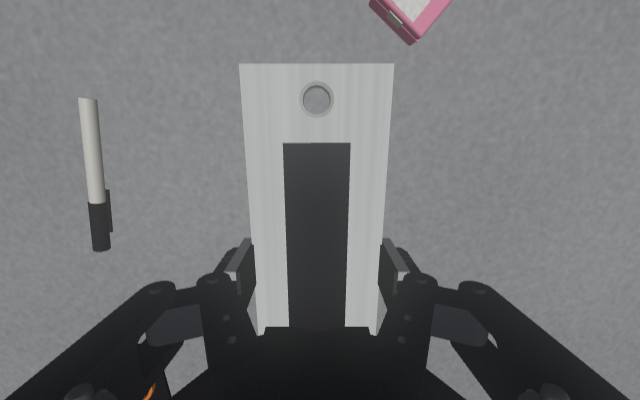

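View pics/s22.png

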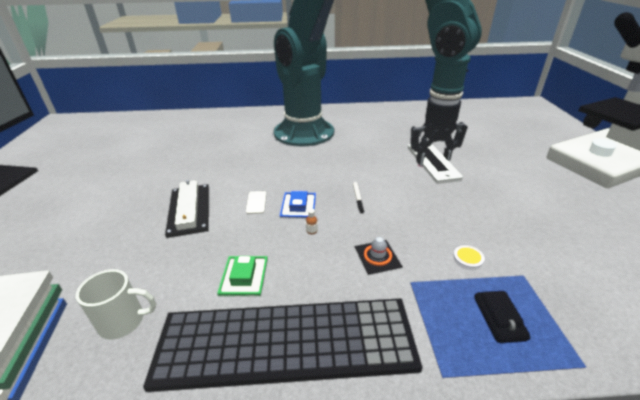

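{"fn": "servo_tool", "kwargs": {"rows": [[0,0,-0.8,0,0,0,0],[0,0.05,-2.8,0,0,0,0],[0,0.1,-5.6,0,0,0,0],[0,0.2,-9,-0.3,0,0,0],[0,0.4,-12.6,-0.6,0,0,0],[0,0.6,-16.2,-0.9,0,0,0],[0,0.8,-19.8,-1.2,0,0,0],[0,1.1,-23.4,-1.5,0,0,0],[0,1.4,-27,-1.8,0,0,0],[0,1.7,-30.6,-2,0,0,0]]}}

```text
time: 41.45
eef_pos: [447.9, 18.2, 107.0]
tool_rot: [[-0.001, -0.988, -0.157], [-0.001, -0.157, 0.988], [-1.0, 0.001, -0.0]]
wrist_force: [1.2, 0.3, -4.1]
finger_gap: 62.4
```

```bash
python3 - <<'E'
from h import *
go(446.5,-310,108,100.36)
E
```

```text
t 41.45 at [447.9  18.2 107. ] psi 99.05 gap 62.4 F [ 1.2  0.3 -4.1]
  -> shift cm [ -0.08   5.3  -32.38] rot deg [-1.31 -0.02 -0.08]
```

{"fn": "servo_tool", "kwargs": {"rows": [[0,0.4,-3.6,-0.2,0,0,0],[0,0.9,-7.2,-0.4,0,0,0],[0,1.5,-10.8,-0.7,0,0,0],[0,2.1,-14.4,-1,0,0,0],[0,2.8,-18,-1.3,0,0,0],[0,3.4,-21.6,-1.3,0,0,0],[0,4,-25.2,-1.3,0,0,0],[0,4.6,-28.4,-1.3,0,0,0],[0,5,-31,-1.3,0,0,0],[0,5.3,-32.5,-1.3,0,0,0]]}}

```text
time: 42.45
eef_pos: [446.0, -312.2, 106.7]
tool_rot: [[-0.001, -0.984, -0.176], [-0.001, -0.176, 0.984], [-1.0, 0.001, -0.0]]
wrist_force: [0.5, 0.3, -4.2]
finger_gap: 62.2
```

{"fn": "servo_tool", "kwargs": {"rows": [[0,0,0,0,0,0,0],[0,0,0,0,0,0,0],[0,0,0,0,0,0,0],[0,0,0,0,0,0,0],[0,0,0,0,0,0,0],[0,0,0,0,0,0,0],[0,0,0,0,0,0,0],[0,0,0,0,0,0,0],[0,0,0,0,0,0,0],[0,0,0,0,0,0,0]]}}

```text
time: 43.45
eef_pos: [447.6, -309.1, 107.6]
tool_rot: [[0.0, -0.984, -0.18], [-0.0, -0.18, 0.984], [-1.0, -0.0, -0.0]]
wrist_force: [0.2, 0.6, -2.8]
finger_gap: 62.4
```

```bash
python3 - <<'E'
from h import *
import pickle
pickle.dump(cam('wrist'),open('w23.pkl','wb'));snap('wrist','w23.png')
go(446.5,-310,65,100.36)
E
```

```text
t 43.5 at [ 447.6 -309.1  107.6] psi 100.35 gap 62.1 F [ 0.  -0.9 -3.8]
  -> shift cm [ 4.26  0.12 -0.07] rot deg [-0.01 -0.01  0.03]
```

View pics/w23.png

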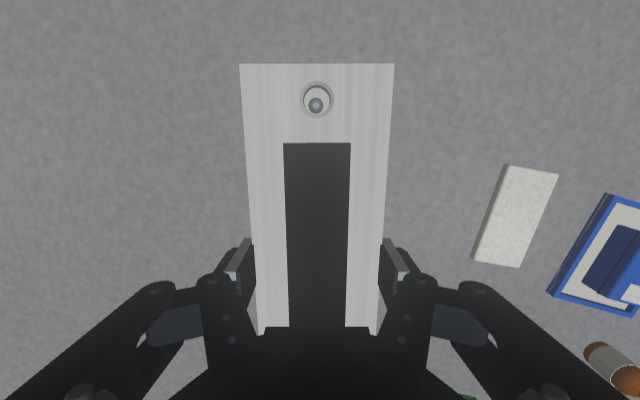

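```bash
python3 - <<'E'
from h import *
im=cv2.imread('pics/w23.png')
cv2.imwrite('pics/w23c.png',cv2.resize(im[75:120,290:345],None,fx=12,fy=12,interpolation=cv2.INTER_CUBIC))
E
```

```text
(no output)
```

View pics/w23c.png

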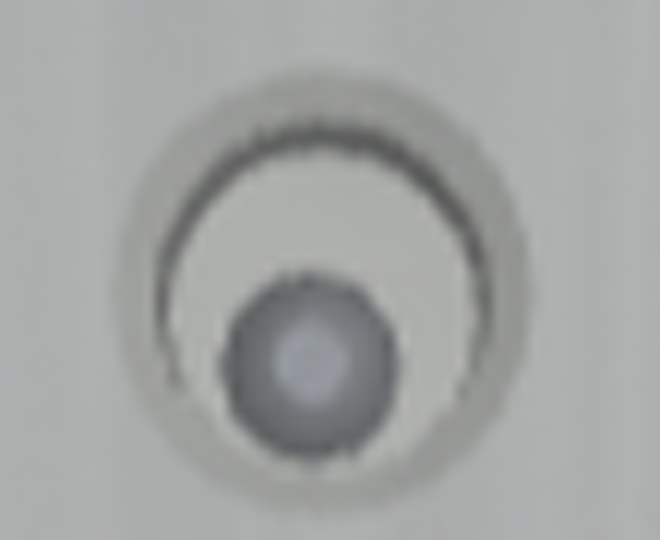

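```bash
python3 - <<'E'
from h import *
import pickle
c=pickle.load(open('w23.pkl','rb'))
h=ray(c,316.8,99.3,111); p=ray(c,315.8,105.2,47); print(h,p)
a=np.radians(10.36); ex=np.array([np.cos(a),np.sin(a)]);ey=np.array([-ex[1],ex[0]])
d=(p-h)[:2]; print('move plate: along x',d@ex,'along y',d@ey, 'hole->TCP', (np.array([447.6,-309.1])-h[:2])@ex)
# plate edges at rows for angle: near corners
A=ray(c,239.5,64,111);B=ray(c,394,64,111); D=(B-A)[:2]; print(np.hypot(*D), np.degrees(np.arctan2(D[1],D[0])))
for z in (110,111,112): 
    A=ray(c,239.5,64,z);B=ray(c,394,64,z); print(z,np.linalg.norm(B-A))
E
```

```text
[ 370.73437102 -322.9508872   111.        ] [ 370.2773953  -323.65477619   47.        ]
move plate: along x -0.5761078338047759 along y -0.6102346105255205 hole->TCP 78.1033472305311
63.374861291303226 100.31650006665554
110 63.8829824988675
111 63.37486129130323
112 62.866740083738904
```

{"fn": "servo_tool", "kwargs": {"rows": [[0.6,0.06,-0.06,0,0,0,0],[1.5,0.06,-0.06,0,0,0,0],[2.5,0.06,-0.06,0,0,0,0],[3.4,0.06,-0.06,0,0,0,0],[4.1,0.06,-0.06,0,0,0,0],[4.5,0.06,-0.06,0,0,0,0],[4.7,0.06,-0.06,0,0,0,0],[4.7,0.06,-0.06,0,0,0,0],[4.7,0.06,-0.06,0,0,0,0],[4.7,0.06,-0.06,0,0,0,0]]}}

```text
time: 44.5
eef_pos: [447.4, -309.9, 61.0]
tool_rot: [[0.001, -0.984, -0.18], [-0.0, -0.18, 0.984], [-1.0, -0.001, -0.001]]
wrist_force: [-0.4, 0.1, -3.2]
finger_gap: 62.2
```

```bash
python3 - <<'E'
from h import *
import pickle
pickle.dump(cam('wrist'),open('w24.pkl','wb'));im=snap('wrist','w24.png')[:,:,::-1]
cv2.imwrite('pics/w24c.png',cv2.resize(im[75:120,290:345],None,fx=12,fy=12,interpolation=cv2.INTER_CUBIC))
go(447.1,-309.8,42.5,100.36)
E
```

```text
t 44.55 at [ 447.3 -309.9   61. ] psi 100.35 gap 62.4 F [-0.5  0.1 -3.9]
  -> shift cm [1.85 0.02 0.01] rot deg [-0.01 -0.03  0.06]
```

View pics/w24c.png

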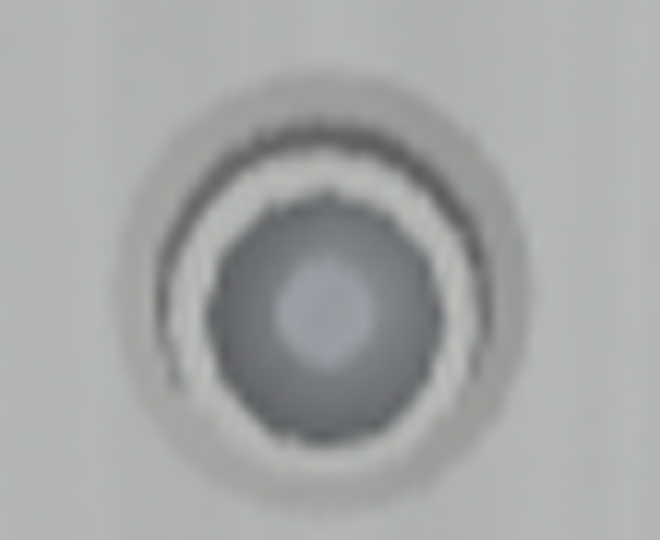

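{"fn": "servo_tool", "kwargs": {"rows": [[0.2,0,0,0,0,0,0],[0.4,0,0,0,0,0,0],[0.6,0,0,0,0,0,0],[0.8,0,0,0,0,0,0],[1,0,0,0,0,0,0],[1.2,0,0,0,0,0,0],[1.3,0,0,0,0,0,0],[1.4,0,0,0,0,0,0],[1.4,0,0,0,0,0,0],[1.4,0,0,0,0,0,0]]}}

```text
time: 45.55
eef_pos: [447.2, -309.8, 46.7]
tool_rot: [[0.001, -0.984, -0.18], [-0.0, -0.18, 0.984], [-1.0, -0.0, -0.0]]
wrist_force: [0.9, -0.1, -3.1]
finger_gap: 62.2
```

```bash
python3 - <<'E'
from h import *
import pickle
im=snap('wrist','w25.png')[:,:,::-1]
cv2.imwrite('pics/w25c.png',cv2.resize(im[75:120,290:345],None,fx=12,fy=12,interpolation=cv2.INTER_CUBIC))
go(447.1,-309.8,42.5,100.36)
E
```

```text
t 45.6 at [ 447.2 -309.8   46.7] psi 100.36 gap 62.5 F [ 0.  -0.1 -3.2]
  -> shift cm [ 0.42  0.01 -0.  ] rot deg [-0.   -0.01  0.03]
```

View pics/w25c.png

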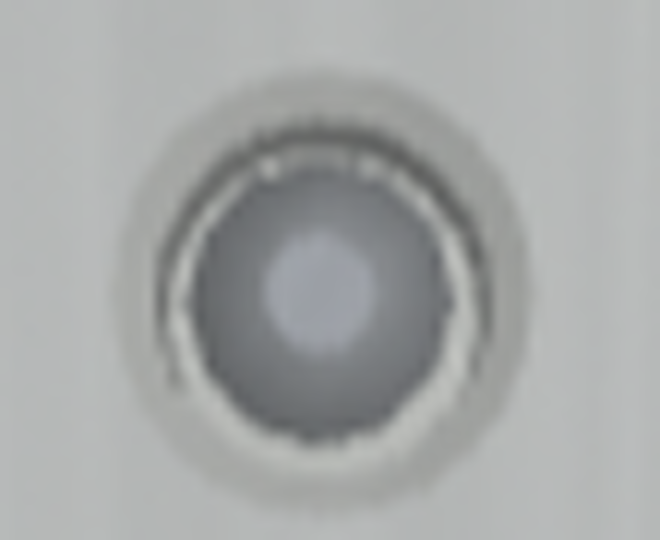

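Pin is centred in the hole at about 4 mm above the bed, with no extra force. Lowering the rest.

{"fn": "servo_tool", "kwargs": {"rows": [[0.1,0,0,0,0,0,0],[0.2,0,0,0,0,0,0],[0.28,0,0,0,0,0,0],[0.35,0,0,0,0,0,0],[0.4,0,0,0,0,0,0],[0.42,0,0,0,0,0,0],[0.44,0,0,0,0,0,0],[0.44,0,0,0,0,0,0],[0.44,0,0,0,0,0,0],[0.44,0,0,0,0,0,0]]}}

```text
time: 46.6
eef_pos: [447.1, -309.7, 42.5]
tool_rot: [[0.0, -0.984, -0.18], [-0.0, -0.18, 0.984], [-1.0, -0.0, -0.0]]
wrist_force: [-1.8, 0.5, 4.0]
finger_gap: 62.1
```

{"fn": "servo_tool", "kwargs": {"rows": [[0,0,0,0,0,0,-0.4],[0,0,0,0,0,0,-0.5],[0,0,0,0,0,0,-0.6],[0,0,0,0,0,0,-0.7],[0,0,0,0,0,0,-0.85],[0,0,0,0,0,0,-1],[0,0,0,0,0,0,-1],[0,0,0,0,0,0,-1],[-0.5,0,0,0,0,0,-1],[-1.5,0,0,0,0,0,-1]]}}

```text
time: 47.6
eef_pos: [446.7, -309.5, 57.3]
tool_rot: [[-0.001, -0.984, -0.18], [0.001, -0.18, 0.984], [-1.0, 0.001, 0.001]]
wrist_force: [-0.2, -0.4, 0.1]
finger_gap: 85.3
```

{"fn": "servo_tool", "kwargs": {"rows": [[-2,0,0,0,0,0,-1],[-4.5,0,0,0,0,0,-1],[-7,0,0,0,0,0,-1],[-9.5,0,0,0,0,0,-1],[-11,0,0,0,0,0,-1],[-12,0,0,0,0,0,-1],[-12,0,0,0,0,0,-1],[-12,0,0,0,0,0,-1],[-12,0,0,0,0,0,-1],[-12,0,0,0,0,0,-1]]}}

```text
time: 48.6
eef_pos: [446.5, -309.4, 176.3]
tool_rot: [[-0.001, -0.984, -0.18], [0.001, -0.18, 0.984], [-1.0, 0.001, 0.001]]
wrist_force: [-0.8, -0.7, 0.7]
finger_gap: 85.3
```

```bash
python3 - <<'E'
from h import *
import pickle
pickle.dump(cam('wrist'),open('w26.pkl','wb'));c=cam('wrist');im=snap('wrist','w26.png')[:,:,::-1]
snap('scene','s26.png'); snap('top','t26.png')
V=im.max(2)
k=np.zeros(V.shape,np.uint8); k[60:300,260:380]=(V[60:300,260:380]>150)
cs,_=cv2.findContours(k,cv2.RETR_EXTERNAL,cv2.CHAIN_APPROX_NONE); ct=max(cs,key=cv2.contourArea).reshape(-1,2)
for z in (46,): print(cv2.minAreaRect(np.array([ray(c,u,v,z)[:2] for u,v in ct],np.float32)))
go(447,-310,150,100)
E
```

```text
((447.1371765136719, -308.688720703125), (183.0109100341797, 66.99531555175781), 9.810518264770508)
t 48.75 at [ 446.8 -309.5  176.6] psi 100.36 gap 85.5 F [-0.4 -0.3  0.3]
  -> shift cm [ 2.66 -0.01 -0.05] rot deg [ 0.36  0.04 -0.02]
```

View pics/w26.png

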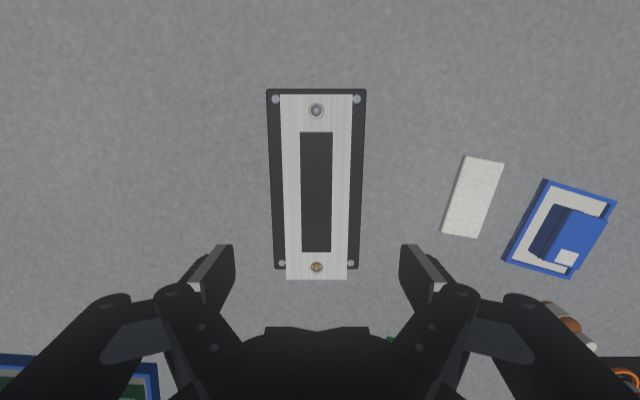

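View pics/s26.png

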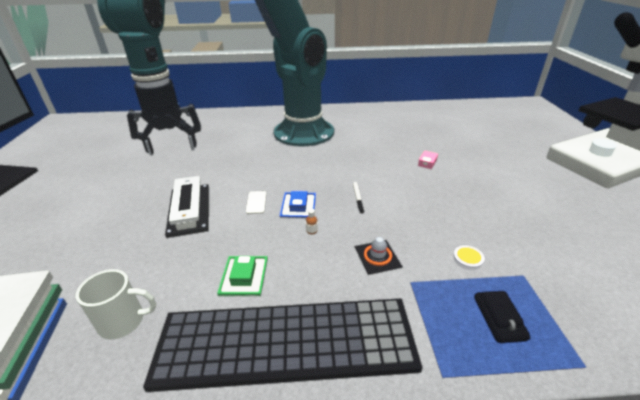

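View pics/t26.png

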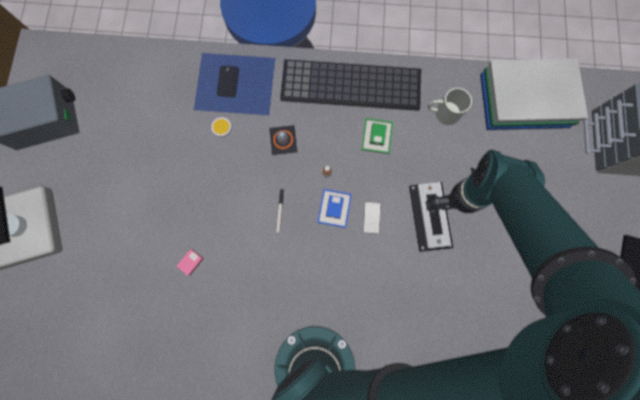

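```bash
python3 - <<'E'
from h import *
import pickle
im=cv2.imread('pics/w26.png');c=pickle.load(open('w26.pkl','rb'))
cv2.imwrite('pics/w26c.png',cv2.resize(im[80:290,255:380],None,fx=2.8,fy=2.8,interpolation=cv2.INTER_CUBIC))
g=cv2.cvtColor(im,cv2.COLOR_BGR2GRAY).astype(int)
E=[]
for v in (125,255):
    r=g[v,262:372]; d=np.diff(r); l=262+np.argmax(d[:50])+.5; rr=262+50+np.argmin(d[50:])+.5
    a=ray(c,l,v,46);b=ray(c,rr,v,46); print(v,l,rr,'width at z46',np.linalg.norm(a-b)); E.append((a+b)/2)
d=E[1]-E[0]; print('axis deg',np.degrees(np.arctan2(d[1],d[0])))
E
```

```text
125 280.5 351.5 width at z46 63.89771619455719
255 284.5 346.5 width at z46 63.72532907057149
axis deg 10.078465061632915
```

View pics/w26c.png

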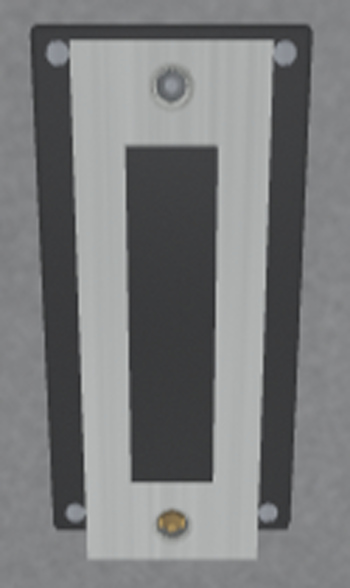

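The plate is home on both pins: its width reads 63.9 and 63.7 mm at z = 46 at the two ends, so it is level and fully down. Handing in.

```bash
python3 -c "
from h import *
print(robot.finish_job())"
```

```text
the job is handed in; nothing more can be done
None
```

The stack is taken apart and everything is in its place; I handed the job in at about 49 s of the 109 s allowed. The hand-in reports no verdict, so the figures below are from my last camera checks.

| Part | Last check |
|---|---|
| Objective | Upright in the orange cup, about 1 mm off centre |
| Blue box | About 1 mm off centre in the blue tray, square, label up |
| Green box | Looks centred and square in the green tray, label up; judged by eye, not measured after release |
| Plate | Both pins show through its holes; measured width matches its size at seated height at both ends, so it lies level and fully down; went on without wiggling |

- **Released:** the gripper is open about 120 mm above the plate, with wrist force near zero.
- **Left alone:** the amber bottle and petri dish look unmoved in the final pictures. I compared them by eye and did not measure them.
- **Disagreements:** the overhead camera read about 1–5 mm differently from the wrist camera, so I trusted the wrist views taken at rest. The final plate angle came out between 9.8° and 10.1°, against 10.36° for the stage. That is within the 0.04 rad allowed and about what the pixels can resolve.

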